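Skewer the glazed ring biscuits off the warming plate

ROBOT

A 7-joint arm with a two-finger parallel gripper is mounted at the origin on the work surface. World frame = base frame: x ahead of the robot, y to its left, z up, the work surface at z = 0. Lengths are in mm, angles in rad, forces in N, time in s.
With the tool pointing down it reaches from about 425 to 875 mm from the base axis. Payload 8.4 kg.
Tool frame: the origin (TCP) lies on the centre line of the jaws, within the pads' length; the fingertips stand 14 mm ahead of it and the grasp point (between the pads) lies 5 mm behind it (manip.tips_ahead is the distance from the TCP to the fingertips, in mm); z points along the fingers, y is the line along which they close (so a half turn about z gives the same grasp; the last joint's range is limited). The gripper opens to 85 mm and grips with 20 to 120 N. Pads are 22 mm wide; open, the fingers measure 114 mm over their backs; the gripper's body (76 mm by 85 mm) begins 54 mm behind the grasp point. The pads swing forward as they close: fully open they stand 13 mm farther back than shut.
Start: joints at [1.225, 0.333, 0.04, 1.465, -0.013, 1.343, -0.059], TCP at [158.775, -630.282, 245.308] pointing down, gripper open.
Joint ranges: [-2.58, 2.58], [-0.38, 2.09], [-1.3, 1.39], [0.25, 2.4], [-1.5, 4.64], [0.08, 2.09], [-2.65, 2.65]. Speed limits (rad/s): [2.22, 2.22, 2.79, 2.79, 3.14, 3.14, 3.14].

INTERFACE

Orientations are given as [roll, pitch, yaw] about the fixed x, y, z axes, in that order (R = Rz(yaw) Ry(pitch) Rx(roll)).
In Python, from rig import manip gives the robot as it stands.
- The arm moves only by the shell command python3 -m crank 'ROWS' [FORCE]. ROWS is JSON, a list that holds one entry, the list of rows, each a list of 7 numbers: the opening, from 0 (shut) to 1 (fully open), then the shift along the world's x, y, z in mm, then the turn, a rotation vector about the world's x, y, z in degrees. A call has 1 to 5 rows; each row is the pose to reach, as a shift and turn from the pose commanded when the call began; what a row does not reach only later rows make up. A row lasts 1/8 s, in which the tool goes at most 62.5 mm and 10.7 degrees, less where a joint would pass 70% of its speed; a pose out of reach is approached as far as the arm can. A call with a gripper value outside its range is refused whole. The fingers move at their own pace and stop on an object; FORCE is the grip in N (left out, the last holds). Time passes only in rows, so rows that repeat a pose let the fingers close. It gives the time, the measured TCP pose, the force, the opening and the grip force at its end, in the units of the state.
- manip.get_obs(): the state, without advancing time (a new reading comes with each control period).
- manip.get_image(name): name is "scene" or "top" or "wrist"; returns the picture (400x640x3 uint8, red, green, blue); there is no depth.
- manip.calibration(name): a dict with "K" (3x3 intrinsics, pixels), "xyz" and "attitude" of the camera in the world. Camera axes: x right, y down, z forward; pixel columns grow to the right and rows downward; lengths in mm; the calibration is good to about 2 mm. A picture is of the moment at which its call begins: read the wrist's pose just before it. calibration takes no time and is no camera call; for the wrist camera it gives the pose at the moment of the call.
- manip.finish_job(): hands the job in; it is judged then, once.
The state is a dict: "time": time; "q": joint angles; "joint_vel": joint speeds; "tau": joint torques, N m; "tool_pos": TCP position; "tool_rot": TCP orientation; "contact_force": force on the tool from outside, world axes, zero at the start; "ft_torque": the same for the moment, N m; "opening": finger opening in mm; "finger_force": force on a finger pad.
Only numpy, scipy, OpenCV 4.12 (cv2) and the standard library are available. Lean on these libraries where they do the work, as an engineer would, in place of code of your own. Each camera call takes 0.05 s, during which the arm holds its last target. There are 200 camera calls.

TASK

The ring biscuits have dried: first turn the warming plate off with its dial (fully anticlockwise to the stop). Then run a serving skewer through each of the two rows of biscuits, one skewer to a row, lift each row off its rack as one stack, and lay both loaded skewers in the notches of the display stand so that all the biscuits hang between its two uprights. Do not touch the biscuits with the gripper or drop any, and leave the other things on the counter where they are.

Things in the scene. Friction and masses are not known exactly. Their poses are not given: they have to be found in the camera images.
- dial (a joint): Angle of the warming plate's dial, rad. 0 = off, the anticlockwise end stop; it grows as the dial is turned clockwise seen from above (0 to 4.2). Stays where it is left; turns easily (about 0.03 N m).
- dial_grip (a point): Point on the dial's vertical axis at the height to grip it. The dial is a round black knob, 44 mm across, with a raised bar across it to grip: 42 mm long, 14 mm wide, its top 7 mm above this point and its foot 25 mm below. The bar lies along this point's own x axis, which turns with it (in line with the plate's x when off).
- plate: Warming plate: low steel box 240 (x) x 310 (y) x 50 mm high with a black glass top and, at its left (+y) end, a grey control strip with the dial. Fixed. Origin at the centre of its underside, z up, x away from the robot at yaw 0. The dial's axis is at (0, 116) mm in this frame.
- rack_a: Fixed wooden rack on the plate for the big biscuits, 104 mm long; origin at its underside's centre, 50 mm above the counter. The row runs along its y through x = 0. Slats at x = +-19, tops 14 up, carry five pairs of pins (5 mm thick, x = +-18, y = -44 to 44 every 22 mm, tops 48 up), free between them. Biscuits stand on edge at y = -33, -11, 11, 33, holes facing along y, centres 42 up.
- rack_b: The same rack for the row of small biscuits, beside rack_a (nearer the robot or farther, it varies); pins' tops 42 mm above the origin; biscuit centres 35 mm above the origin.
- big1: Big ring biscuit (30 g), round section 14 mm thick, outside diameter 62 mm, hole 34 mm, brown with white icing and a chocolate dip; stands on edge in rack_a. Origin at the centre of the hole, y along the hole's axis. May be absent.
- big2: Big ring biscuit (30 g), round section 14 mm thick, outside diameter 62 mm, hole 34 mm, brown with white icing and a chocolate dip; stands on edge in rack_a. Origin at the centre of the hole, y along the hole's axis. May be absent.
- big3: Big ring biscuit (30 g), round section 14 mm thick, outside diameter 62 mm, hole 34 mm, brown with white icing and a chocolate dip; stands on edge in rack_a. Origin at the centre of the hole, y along the hole's axis. May be absent.
- big4: Big ring biscuit (30 g), round section 14 mm thick, outside diameter 62 mm, hole 34 mm, brown with white icing and a chocolate dip; stands on edge in rack_a. Origin at the centre of the hole, y along the hole's axis. May be absent.
- small1: Small ring biscuit (20 g), round section 14 mm thick, outside diameter 50 mm, hole 22 mm, looks as the big ones; stands on edge in rack_b. Origin at the centre of the hole, y along the hole's axis. May be absent.
- small2: Small ring biscuit (20 g), round section 14 mm thick, outside diameter 50 mm, hole 22 mm, looks as the big ones; stands on edge in rack_b. Origin at the centre of the hole, y along the hole's axis. May be absent.
- small3: Small ring biscuit (20 g), round section 14 mm thick, outside diameter 50 mm, hole 22 mm, looks as the big ones; stands on edge in rack_b. Origin at the centre of the hole, y along the hole's axis. May be absent.
- small4: Small ring biscuit (20 g), round section 14 mm thick, outside diameter 50 mm, hole 22 mm, looks as the big ones; stands on edge in rack_b. Origin at the centre of the hole, y along the hole's axis. May be absent.
- skewer1: Serving skewer (70 g): steel rod 6 mm thick, 190 mm long, in a dark wooden handle 70 long, 14 wide (y) and 16 high (z). Origin on the rod's axis at the front face of the handle; x points along the rod to the tip; the handle lies at x = -70 to 0 mm. Lies on the counter, the tip drooping 1.5 degrees to touch it; centre of mass about 60 mm ahead of the origin. Both skewers are alike.
- skewer2: Serving skewer (70 g): steel rod 6 mm thick, 190 mm long, in a dark wooden handle 70 long, 14 wide (y) and 16 high (z). Origin on the rod's axis at the front face of the handle; x points along the rod to the tip; the handle lies at x = -70 to 0 mm. Lies on the counter, the tip drooping 1.5 degrees to touch it; centre of mass about 60 mm ahead of the origin. Both skewers are alike.
- skewer1_mid (a point): Middle of the rod of skewer1, 95 mm ahead of its origin.
- skewer2_mid (a point): Middle of the rod of skewer2, 95 mm ahead of its origin.
- stand: Wooden display stand, loose (1.2 kg): base 180 (x) x 150 (y) x 12 mm; two uprights 10 mm thick at y = +-60 mm, 152 mm high, 110 mm clear between them. Each has two open-topped notches, at x = -45 and +45, 10 mm wide at the floor, flaring to 30 at the top; floor 127 up, so a skewer lying along y in the front or rear pair has its axis 130 mm above the origin (centre of the underside).
- sugar_jar: Bystander: glass jar, 100 mm high.
- ramekin: Bystander: low white ramekin, 72 mm wide, 40 mm high.
- syrup: Bystander: amber bottle, 170 mm high.
- cake_ring: Bystander: steel cake ring, 80 mm wide, 45 mm high.
- palette: Bystander: spatula lying flat.
There are look-alikes about, which are no part of the job. There is more than one size of the stand; the one meant has the size given above.

How it is judged:
By the outcome, as a careful person would: the job done as asked, in the order asked, and still so for the second after the job is handed in, with the robot touching nothing.
Of big1, big2, big3, big4, small1, small2, small3, small4 only 5 to 8 are there at a start; the rules pass over those that are not, and their reading is None.
At some moment in a run one of stand may be knocked a few centimetres aside while the robot is not near it.
It also fails if it takes over 192 s, if anything falls off the work surface, if the arm or the gripper's body presses on something with over 40 N, if the wrist force passes 120 N, or if a joint passes its speed limit or range.

## Working session

There is one attempt and no reset: what is moved stays moved. The work goes in short steps, Python scripts to look and compute and a shell command to move; the robot and the scene stay as the last step left them, time stands still between calls to the robot, and variables do not carry over. Pictures are saved under pics/ and viewed, at most 14 in all, crops included, and the job is handed in when it is done.

```bash
ls; mkdir -p pics
python3 - <<'E'
from rig import manip
import cv2
for n in("scene","top"):
    im=manip.get_image(n); cv2.imwrite(f"pics/{n}0.png",im[:,:,::-1]); print(n,manip.calibration(n))
print(manip.calibration("wrist"));print(manip.get_obs())
E
```

```text
pics
scene {'K': array([[366.29157525,   0.        , 320.05158228],
       [  0.        , 366.29157525, 201.03031608],
       [  0.        ,   0.        ,   1.        ]]), 'xyz': array([790.56932744, 505.89032362, 928.20927421]), 'attitude': array([-2.4942735 ,  0.01486185,  2.61769995])}
top {'K': array([[372.93905254,   0.        , 320.18269912],
       [  0.        , 372.93905254, 197.05297879],
       [  0.        ,   0.        ,   1.        ]]), 'xyz': array([ 375.88963127,  -31.08243276, 1343.70942074]), 'attitude': array([-3.05966175, -0.00845326, -1.55007247])}
{'K': array([[310.07824939,   0.        , 321.7053394 ],
       [  0.        , 310.07824939, 198.15080116],
       [  0.        ,   0.        ,   1.        ]]), 'xyz': array([ 241.04395987, -609.91799671,  373.13615186]), 'attitude': array([ 2.81046610e+00,  1.22400788e-03, -1.32559980e+00])}
{'time': 0.1, 'q': array([ 1.22479111,  0.3338416 ,  0.039867  ,  1.46618412, -0.01341918,
        1.34326781, -0.05851308]), 'joint_vel': array([ 0.00024874, -0.00193209, -0.00074624, -0.00330441, -0.00146542,
       -0.00144165, -0.00264991]), 'tau': array([ 4.58166309e-03, -6.60017037e+01,  1.37117129e+00, -4.06471431e+01,
        1.72470824e-02,  9.00078710e-03, -7.16462205e-05]), 'tool_pos': array([ 158.69386673, -629.93590281,  244.50857325]), 'tool_rot': array([-3.14015962e+00,  7.53085809e-05,  2.46778194e-01]), 'contact_force': array([ 0.56655742, -0.26389393, -0.43081493]), 'ft_torque': array([ 0.01513074, -0.06654586, -0.01192058]), 'finger_force': 0.0, 'opening': 85.57473612357717}
```

View pics/scene0.png

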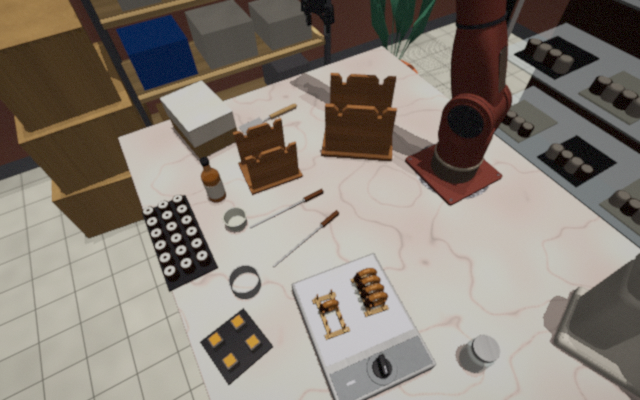

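View pics/top0.png

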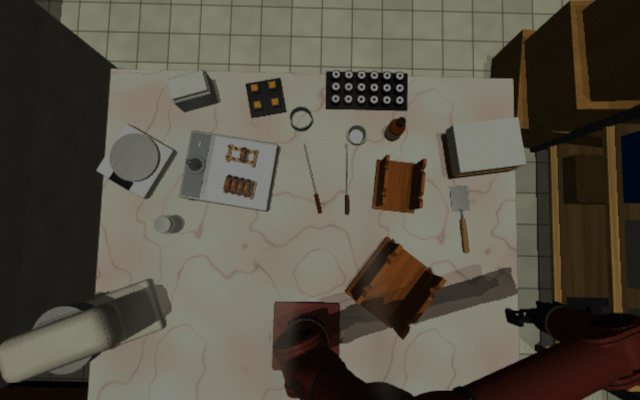

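The scene shows two stands, the smaller at top pixel (400,185) and the larger at (395,285). The plate is at about (230,172) with the dial at (196,163), and the skewers are at (313,180) and (347,180). I'll enlarge these.

```bash
cat > h.py <<'E'
import numpy as np,cv2
from scipy.spatial.transform import Rotation as R
from rig import manip
np.set_printoptions(precision=1,suppress=True)
def w(c,uv,z):
    "pixel -> world at height z; c = calibration dict"
    uv=np.atleast_2d(uv).astype(float)
    d=(np.linalg.inv(c["K"])@np.c_[uv,np.ones(len(uv))].T).T
    d=R.from_euler("xyz",c["attitude"]).apply(d)
    z=np.broadcast_to(z,len(uv))
    return c["xyz"]+d*((z-c["xyz"][2])/d[:,2])[:,None]
def px(c,p):
    q=R.from_euler("xyz",c["attitude"]).inv().apply(np.atleast_2d(p)-c["xyz"])@c["K"].T
    return q[:,:2]/q[:,2:]
def snap(name,fn):
    c=manip.calibration(name); im=manip.get_image(name); cv2.imwrite(f"pics/{fn}.png",im[:,:,::-1]); np.save(f"pics/{fn}.npy",c,allow_pickle=True); return c,im
E
python3 - <<'E'
from h import *
t=cv2.imread("pics/top0.png");s=cv2.imread("pics/scene0.png")
a=cv2.resize(t[120:220,175:435],None,fx=3,fy=3,interpolation=2)
b=cv2.resize(s[255:395,290:440],None,fx=2,fy=2,interpolation=2)
d=cv2.resize(s[115:195,225:310],None,fx=3.5,fy=3.5,interpolation=2)
o=np.zeros((580,780,3),np.uint8);o[:300]=a;o[300:580,:300]=b;o[300:580,320:320+d.shape[1]]=d[:280]
o=cv2.convertScaleAbs(o,alpha=1.5)
cv2.imwrite("pics/c1.png",o); print(manip.tips_ahead)
c=manip.calibration("top")
for n,p,z in [("stand base",[(374,207),(415,212),(376,157),(424,160)],10),("plate",[(194,131),(279,139),(180,199),(269,211)],50),("skL",[(306,145),(318,195),(321,212)],8),("skR",[(347,143),(347,195),(347,213)],8)]: print(n,w(c,p,z))
E
```

```text
14.0
stand base [[ 454.  -233.7   10. ]
 [ 439.2 -381.    10. ]
 [ 635.6 -239.4   10. ]
 [ 628.5 -413.7   10. ]]
plate [[706.2 409.3  50. ]
 [684.4 109.5  50. ]
 [465.1 446.1  50. ]
 [430.  136.5  50. ]]
skL [[674.5  15.4   8. ]
 [493.  -32.1   8. ]
 [432.1 -44.1   8. ]]
skR [[ 685.2 -133.6    8. ]
 [ 495.3 -136.4    8. ]
 [ 430.5 -137.4    8. ]]
```

View pics/c1.png

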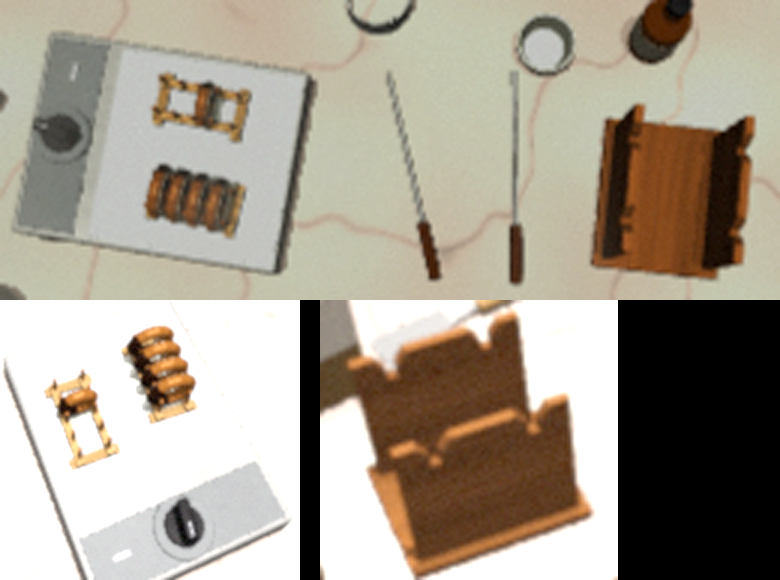

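The smaller stand's base comes out about 180 × 150 mm, so it's the one meant. Rack A (4 big biscuits) is nearer the robot, and rack B holds 1 small one. I'll move above the dial.

```bash
python3 -m crank '[[[1,55,20,10,0,0,0],[1,110,45,20,0,0,0],[1,160,80,30,0,0,0],[1,205,120,40,0,0,0],[1,250,160,50,0,0,0]]]'
python3 -m crank '[[[1,35,50,0,0,0,0],[1,65,105,0,0,0,0],[1,85,163,0,0,0,0],[1,95,224,0,0,0,0],[1,95,286,0,0,0,0]]]'
python3 -m crank '[[[1,0,62,0,0,0,0],[1,0,124,0,0,0,0],[1,0,186,0,0,0,0],[1,0,248,0,0,0,0],[1,0,310,0,0,0,0]]]'
python3 -m crank '[[[1,0,62,0,0,0,0],[1,0,124,0,0,0,0],[1,0,186,0,0,0,0],[1,0,186,0,0,0,0],[1,0,186,0,0,0,0]]]'
python3 -c "
from h import *
c,im=snap('wrist','w1');print(c,manip.get_obs()['tool_pos'],manip.get_obs()['tool_rot'])"
```

```text
time: 0.72
tool_pos: [410.0, -468.7, 295.2]
tool_rot: [-3.141, 0.0, 0.247]
contact_force: [0.2, 0.2, 0.2]
opening: 85.5
finger_force: 0.0
time: 1.35
tool_pos: [504.0, -181.9, 294.8]
tool_rot: [-3.141, 0.0, 0.248]
contact_force: [1.1, 0.2, 0.2]
opening: 85.5
finger_force: 0.0
time: 1.98
tool_pos: [503.3, 127.5, 295.2]
tool_rot: [3.141, -0.0, 0.246]
contact_force: [0.8, -0.8, 0.3]
opening: 85.3
finger_force: 0.0
time: 2.6
tool_pos: [503.8, 311.3, 294.7]
tool_rot: [3.141, 0.001, 0.247]
contact_force: [1.2, -1.6, -0.7]
opening: 85.2
finger_force: 0.0
{'K': array([[310.1,   0. , 321.7],
       [  0. , 310.1, 198.2],
       [  0. ,   0. ,   1. ]]), 'xyz': array([586.2, 331.6, 423.3]), 'attitude': array([ 2.8, -0. , -1.3])} [504.2 310.4 294.9] [3.1 0.  0.2]
```

View pics/w1.png

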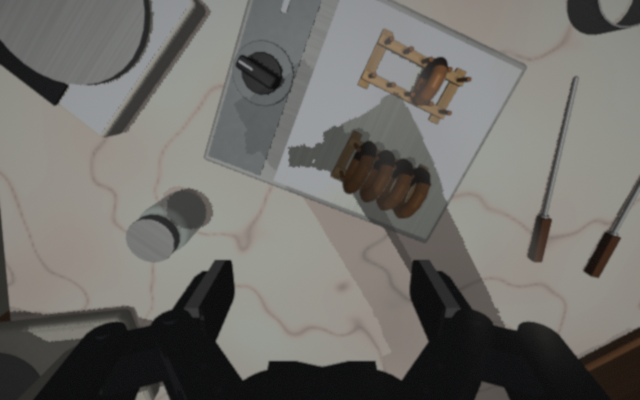

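Run:
```python
from h import *
s=cv2.imread("pics/w1.png")
o=np.zeros((600,790,3),np.uint8)
o[:600,:450]=cv2.resize(s[20:220,335:485],None,fx=3,fy=3,interpolation=2)
o[:360,460:780]=cv2.resize(s[30:120,220:300],None,fx=4,fy=4,interpolation=2)
cv2.imwrite("pics/c2.png",cv2.convertScaleAbs(o,alpha=2))
c=np.load("pics/w1.npy",allow_pickle=True).item();t=manip.calibration("top")
p=w(c,[(262,75)],80)
print("dial disc wrist@57",w(c,[(263,75)],57),"top@57..",w(t,[(195,165)],57),w(t,[(195,165)],80))
a=w(c,[(237,58),(282,88)],82);print("bar",a,np.degrees(np.arctan2(*(a[1]-a[0])[[1,0]])))
a=w(c,[(205,157),(425,240),(524,68),(335,0)],50);print("plate corners",a)
```

```text
dial disc wrist@57 [[586.9 398.   57. ]] top@57.. [[584.2 397.7  57. ]] [[580.5 390.   80. ]]
bar [[596.2 421.8  82. ]
 [579.3 372.1  82. ]] -108.76549447118839
plate corners [[478.3 450.8  50. ]
 [437.5 151.9  50. ]
 [664.7 118.9  50. ]
 [676.9 339.8  50. ]]
```

View pics/c2.png

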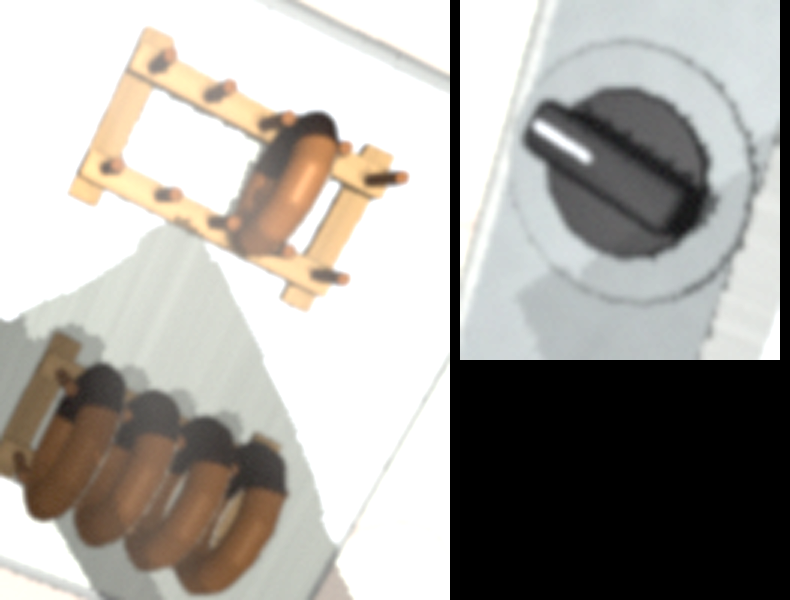

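Run:
```python
from h import *
c=np.load("pics/w1.npy",allow_pickle=True).item();t=manip.calibration("top")
for z in(75,80,85):
    a=w(c,[(239,61.2),(276.2,82.5)],z);d=a[1]-a[0];print(z,a,a.mean(0),np.linalg.norm(d),np.degrees(np.arctan2(d[1],d[0]))+180)
print("ring",w(c,[(263,73)],50),"top",w(t,[(175+62/3,120+134/3)],[50]))
f=lambda P:[(335+x/3,20+y/3) for x,y in P]
# pin tops rack b: left pair, right pair ; z=92
B=w(c,f([(170,52),(116,160),(404,177),(344,279)]),92);print("B pins",B,B.mean(0))
d=(B[0]+B[1]-B[2]-B[3])/2;print(np.linalg.norm(d),"yaw",np.degrees(np.arctan2(-d[0],d[1])))
# rack b foot bars outer corners, z~58?
b=w(c,f([(148,30),(75,195),(388,155),(300,308)]),60);print("B feet",b,b.mean(0))
# big row: ring tops z=123
a=w(c,f([(100,390),(153,415),(208,445),(265,470)]),[123]);print("A",a)
b=w(c,f([(70,380),(18,465)]),98);print("A left pins",b,b.mean(0))
print(manip.get_obs()["q"])
```

```text
75 [[593.9 421.2  75. ]
 [583.  380.   75. ]] [588.5 400.6  75. ] 42.65098418363376 75.21763851022922
80 [[593.8 419.9  80. ]
 [583.1 379.3  80. ]] [588.4 399.6  80. ] 42.038640132215825 75.21763851022915
85 [[593.7 418.6  85. ]
 [583.1 378.6  85. ]] [588.4 398.6  85. ] 41.42629608079794 75.21763851022911
ring [[589.  399.7  50. ]] top [[586.6 397.7  50. ]]
B pins [[649.9 278.2  92. ]
 [615.1 285.5  92. ]
 [633.3 190.9  92. ]
 [597.7 198.1  92. ]] [624.  238.2  92. ]
88.96093666469294 yaw -10.991872970313981
B feet [[660.8 282.6  60. ]
 [602.8 292.1  60. ]
 [643.4 185.9  60. ]
 [584.8 197.4  60. ]] [622.9 239.5  60. ]
A [[544.8 274.3 123. ]
 [541.2 255.1 123. ]
 [536.  234.4 123. ]
 [532.5 213.1 123. ]]
A left pins [[542.2 280.7  98. ]
 [508.2 290.3  98. ]] [525.2 285.5  98. ]
[-0.   0.3 -0.7  1.5  0.2  1.4 -2.1]
```

```bash
python3 -m crank '[[[0.5,20,25,-20,0,0,10.5],[0.5,45,50,-40,0,0,21],[0.5,70,75,-60,0,0,31.5],[0.5,84,89,-80,0,0,42],[0.5,84,89,-100,0,0,52]]]'
python3 -m crank '[[[0.5,0,0,-15,0,0,9],[0.5,0,0,-15,0,0,9],[0.5,0,0,-15,0,0,9]]]'
python3 -c "
from h import *
c,im=snap('wrist','w2');o=manip.get_obs();print(o['tool_pos'],o['tool_rot'],o['q'])
print(px(c,[[588.5,399.5,83]]))"
```

```text
time: 3.28
tool_pos: [589.3, 399.4, 193.9]
tool_rot: [-3.142, 0.001, 1.158]
contact_force: [-0.9, -0.5, 0.5]
opening: 42.8
finger_force: 0.0
time: 3.65
tool_pos: [588.6, 399.7, 181.2]
tool_rot: [3.141, -0.0, 1.306]
contact_force: [0.6, 0.7, 0.5]
opening: 42.8
finger_force: 0.0
[588.5 400.1 181.5] [ 3.1 -0.   1.3] [-0.1  0.6 -0.8  1.3  0.5  1.4 -1.2]
[[320.3 205.5]]
```

View pics/w2.png

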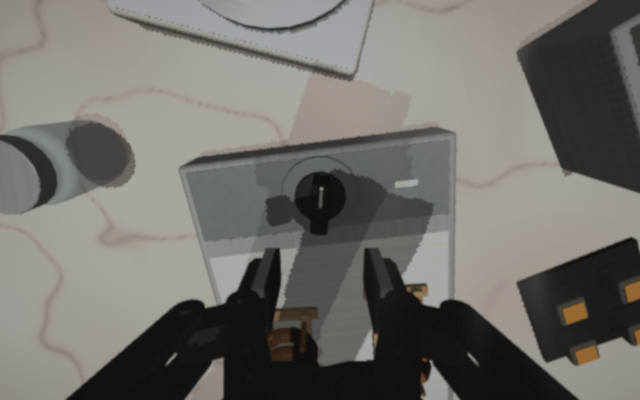

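Bar at (320,208), upright in the image and in line with the jaws. I'll descend and grip.

```bash
python3 -m crank '[[[0.5,0,0,-50,0,0,0],[0.5,0,0,-90,0,0,0],[0.5,0,0,-106,0,0,0],[0.5,0,0,-106,0,0,0],[0.5,0,0,-106,0,0,0]]]'
python3 -m crank '[[[0,0,0,0,0,0,0],[0,0,0,0,0,0,0],[0,0,0,0,0,0,0],[0,0,0,0,0,0,0],[0,0,0,0,0,0,0]]]' 40
python3 -m crank '[[[0,0,0,0,0,0,9],[0,0,0,0,0,0,18],[0,0,0,0,0,0,27],[0,0,0,0,0,0,36],[0,0,0,0,0,0,45]]]'
python3 -m crank '[[[0,0,0,0,0,0,9],[0,0,0,0,0,0,18],[0,0,0,0,0,0,27],[0,0,0,0,0,0,36],[0,0,0,0,0,0,40]]]'
python3 -c "
from h import *
print(manip.get_obs())"
```

```text
time: 4.32
tool_pos: [588.6, 401.5, 76.3]
tool_rot: [3.14, -0.002, 1.31]
contact_force: [-0.2, 0.8, 3.6]
opening: 42.6
finger_force: 1.7
time: 4.95
tool_pos: [588.0, 402.9, 78.5]
tool_rot: [3.14, -0.004, 1.311]
contact_force: [-6.1, -1.7, 18.4]
opening: 13.5
finger_force: 50.4
time: 5.58
tool_pos: [585.7, 402.7, 78.4]
tool_rot: [-3.141, -0.002, 2.103]
contact_force: [-15.4, -6.8, 24.8]
opening: 13.4
finger_force: 51.9
time: 6.2
tool_pos: [584.3, 401.1, 78.4]
tool_rot: [-3.138, -0.003, 2.8]
contact_force: [-21.9, -15.1, 32.9]
opening: 13.4
finger_force: 53.1
{'time': 6.2, 'q': array([ 0. ,  0.8, -1.1,  1.4,  0.7,  1.3,  0.1]), 'joint_vel': array([ 0. ,  0. , -0.1, -0. ,  0.1,  0. ,  0.5]), 'tau': array([ -0.1, -62.1, -16.9, -31.6,   4.7,  -8.2,  -0.3]), 'tool_pos': array([584.3, 401.1,  78.4]), 'tool_rot': array([-3.1, -0. ,  2.8]), 'contact_force': array([-21.9, -15.1,  32.9]), 'ft_torque': array([-3.1,  5. , -0.1]), 'finger_force': 53.08548374829115, 'opening': 13.407957928716922}
```

```bash
python3 -m crank '[[[0,-5,-1,6,0,0,0],[0,-5,-1,6,0,0,3],[0,-5,-1,6,0,0,6],[0,-5,-1,6,0,0,8],[0,-5,-1,6,0,0,8]]]'
python3 -c "
from h import *
print(manip.get_obs()['ft_torque'])"
python3 -m crank '[[[0,0,0,0,0,0,4],[0,0,0,0,0,0,8],[0,0,0,0,0,0,12],[0,0,0,0,0,0,12]]]'
python3 -c "
from h import *
print(manip.get_obs()['ft_torque'])"
```

```text
time: 6.82
tool_pos: [583.6, 400.2, 79.0]
tool_rot: [3.14, 0.0, 2.934]
contact_force: [7.5, 9.4, -17.4]
opening: 13.4
finger_force: 44.4
[ 1.7 -1.4  0.2]
time: 7.32
tool_pos: [584.2, 399.8, 79.2]
tool_rot: [3.139, 0.0, 3.139]
contact_force: [6.0, 8.9, -15.5]
opening: 13.2
finger_force: 117.3
[ 1.8 -1.2 -3. ]
```

Torque rose to −3 N·m, so the stop has been reached. I'll relax, release, rise and check.

```bash
python3 -m crank '[[[0,0,0,-3,0,0,-4],[0,0,0,-3,0,0,-7],[0.5,0,0,-3,0,0,-7],[0.5,0,0,-3,0,0,-7],[0.5,0,0,-3,0,0,-7]]]' 20
python3 -m crank '[[[0.5,0,0,10,0,0,0],[0.5,0,0,50,0,0,0],[0.5,0,0,110,0,0,0],[0.5,0,0,170,0,0,0],[0.5,0,0,170,0,0,0]]]'
python3 -c "
from h import *
c,im=snap('wrist','w3');o=manip.get_obs();print(o['tool_pos'],o['tool_rot'],o['q'])
u=px(c,[[588,399,83]])[0];print(u);u=u.astype(int)
cv2.imwrite('pics/c3.png',cv2.resize(cv2.convertScaleAbs(im[max(0,u[1]-60):u[1]+60,u[0]-80:u[0]+80,::-1],alpha=1.8),None,fx=3,fy=3))"
```

```text
time: 7.95
tool_pos: [582.6, 399.7, 77.3]
tool_rot: [-3.141, -0.0, 3.023]
contact_force: [0.2, -0.2, -0.3]
opening: 42.6
finger_force: 0.0
time: 8.57
tool_pos: [583.1, 401.9, 253.8]
tool_rot: [3.135, 0.005, 3.022]
contact_force: [0.5, -0.5, -1.5]
opening: 42.6
finger_force: 0.0
[582.9 400.9 250.6] [3.1 0.  3. ] [ 0.   0.7 -1.2  1.3  0.7  1.6  0.4]
[318.7 183.1]
```

View pics/c3.png

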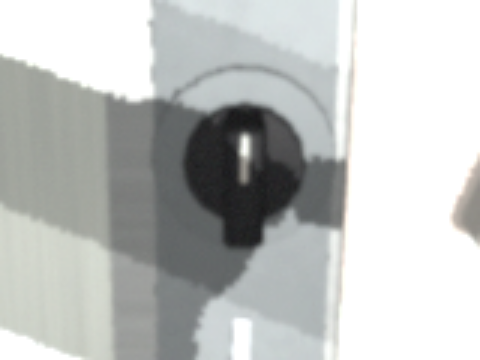

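The dial is off: bar parallel to the plate's x, at crop (242,175). Next, the left skewer.

```bash
python3 -m crank '[[[0.5,-10,-50,0,0,0,-10.6],[0.5,-20,-100,0,0,0,-21.2],[0.5,-30,-150,0,0,0,-31.8],[0.5,-40,-200,0,0,0,-42.4],[0.5,-50,-250,0,0,0,-53]]]'
python3 -m crank '[[[0.5,-10,-40,0,0,0,-10.6],[0.5,-20,-80,0,0,0,-21.2],[0.5,-30,-120,0,0,0,-31.8],[0.5,-40,-160,0,0,0,-42.4],[0.5,-50,-190,0,0,0,-53]]]'
python3 -m crank '[[[0.5,-10,0,-10,0,0,-10.6],[0.5,-10,0,-30,0,0,-21.2],[0.5,-10,0,-50,0,0,-31.8],[0.5,-10,0,-70,0,0,-42.4],[0.5,-10,0,-90,0,0,-53]]]'
python3 -m crank '[[[0.5,0,0,0,0,0,0],[0.5,0,0,0,0,0,0]]]'
python3 -c "
from h import *
c,im=snap('wrist','w4');o=manip.get_obs();print(o['tool_pos'],o['tool_rot'],o['q'])
print(px(c,[[470,-37,8]]))"
```

```text
time: 9.25
tool_pos: [531.9, 147.6, 246.1]
tool_rot: [-3.14, -0.001, 2.09]
contact_force: [0.2, -0.4, 1.2]
opening: 42.4
finger_force: 0.0
time: 9.88
tool_pos: [481.5, -42.5, 246.4]
tool_rot: [-3.14, 0.001, 1.164]
contact_force: [0.3, 0.4, -0.9]
opening: 42.6
finger_force: 0.0
time: 10.5
tool_pos: [471.9, -40.4, 155.8]
tool_rot: [-3.141, 0.002, 0.241]
contact_force: [-0.2, 0.4, 0.3]
opening: 42.3
finger_force: 0.0
time: 10.75
tool_pos: [472.8, -40.2, 157.7]
tool_rot: [-3.141, 0.0, 0.251]
contact_force: [-0.1, 0.8, 0.3]
opening: 42.8
finger_force: 0.0
[473.  -40.3 157.9] [ 3.1 -0.   0.3] [ 0.9  0.1 -1.   2.   0.1  1.1 -1.4]
[[317.2 189.1]]
```

View pics/w4.png

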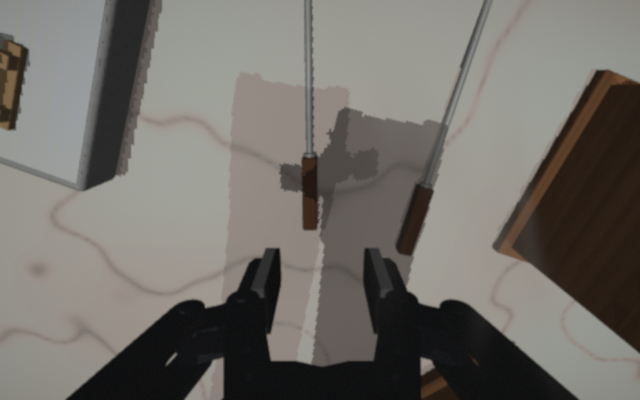

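Run:
```python
from h import *
c=np.load("pics/w4.npy",allow_pickle=True).item()
a=w(c,[(309.5,155),(309.5,229)],[16,16]);r=w(c,[(308.5,135),(307.5,10)],[6,3]);print(a,r,np.linalg.norm(a[0]-a[1]))
for p,q in((a[0],a[1]),(r[1],r[0])):print(np.degrees(np.arctan2(p[1]-q[1],p[0]-q[0])))
d=(a[0]-a[1])/np.linalg.norm(a[0]-a[1]);g=a[0]-22*d;print("grip",g,g-manip.get_obs()["tool_pos"])
b=w(c,[(425,185),(404,252)],16);print("sk2",b,np.linalg.norm(b[0]-b[1]),np.degrees(np.arctan2(*(b[0]-b[1])[[1,0]])))
```

```text
[[501.2 -22.3  16. ]
 [432.  -39.   16. ]] [[516.6 -17.3   6. ]
 [612.    6.6   3. ]] 71.27188259302326
13.584155664441555
14.060167328076435
grip [479.9 -27.4  16. ] [   6.8   12.8 -141.9]
sk2 [[ 500.5 -130.4   16. ]
 [ 430.9 -134.6   16. ]] 69.70172083370332 3.4235199298446997
```

```bash
python3 -m crank '[[[0.5,7,13,-60,0,0,-0.5],[0.5,7,13,-110,0,0,-0.5],[0.5,7,13,-136,0,0,-0.5],[0.5,7,13,-140,0,0,-0.5],[0.5,7,13,-140,0,0,-0.5]]]'
python3 -m crank '[[[0,0,0,0,0,0,0],[0,0,0,0,0,0,0],[0,0,0,0,0,0,0],[0,0,0,0,0,0,0],[0,0,0,0,0,0,0]]]' 80
```

```text
time: 11.42
tool_pos: [480.6, -27.3, 18.4]
tool_rot: [3.141, -0.001, 0.239]
contact_force: [-0.2, 0.5, -0.5]
opening: 42.5
finger_force: 0.0
time: 12.05
tool_pos: [480.7, -27.6, 18.6]
tool_rot: [3.14, -0.002, 0.238]
contact_force: [-3.3, -0.8, 9.2]
opening: 11.7
finger_force: 79.0
```

```bash
python3 -m crank '[[[0,0,0,20,0,0,0],[0,0,0,60,0,0,0],[0,0,0,110,0,0,0],[0,0,0,160,0,0,0],[0,0,0,160,0,0,0]]]'
python3 -m crank '[[[0,-3,0,0,0,0,10],[0,-6,0,0,0,0,20],[0,-10,0,0,0,0,30],[0,-14,0,0,0,0,40],[0,-17,-2,0,0,0,50]]]'
python3 -m crank '[[[0,0,0,0,0,0,8],[0,0,0,0,0,0,15],[0,0,0,0,0,0,15]]]'
python3 - <<'E'
from h import *
c,im=snap('wrist','w5');c2,s=snap('scene','s5');o=manip.get_obs();print(o['tool_pos'],o['tool_rot'],o['opening'])
a=s[180:350,220:420,::-1];a=cv2.resize(a,None,fx=2,fy=2,interpolation=2)
cv2.imwrite('pics/c5.png',np.hstack([cv2.resize(cv2.convertScaleAbs(im[:,200:520,::-1],alpha=1.5),(400,500)),cv2.copyMakeBorder(a,0,160,0,0,0)]))
E
```

```text
time: 12.68
tool_pos: [482.0, -27.3, 181.2]
tool_rot: [3.137, -0.006, 0.238]
contact_force: [-0.1, 0.4, -2.0]
opening: 11.6
finger_force: 78.2
time: 13.3
tool_pos: [462.1, -29.3, 176.7]
tool_rot: [-3.141, 0.001, 1.117]
contact_force: [-0.1, -1.1, -1.2]
opening: 11.8
finger_force: 78.2
time: 13.68
tool_pos: [462.4, -29.4, 176.8]
tool_rot: [-3.141, 0.0, 1.372]
contact_force: [0.3, 0.1, -0.7]
opening: 12.0
finger_force: 78.2
[462.5 -29.3 177. ] [-3.1  0.   1.4] 11.834796343806268
```

View pics/c5.png

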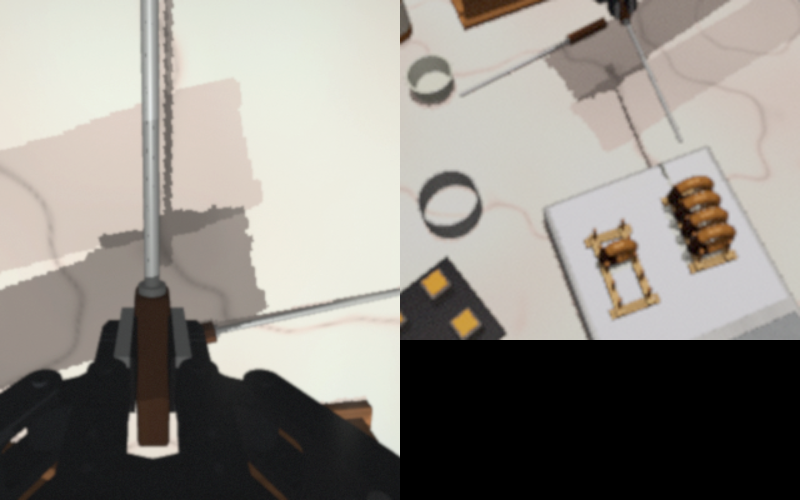

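Run:
```python
from h import *
c=np.load("pics/s5.npy",allow_pickle=True).item();cw=np.load("pics/w5.npy",allow_pickle=True).item();o=manip.get_obs()
for z in(155,160,165,170,175):
    t=w(c,[(360.5,250.5)],z)[0];d=(t-o['tool_pos'])[:2];print(z,t,np.linalg.norm(d),np.degrees(np.arctan2(d[1],d[0])))
print("front@165",w(cw,[(321.6,228)],166),"rod far",w(cw,[(320,5)],164))
```

```text
155 [499.  172.1 155. ] 204.72701460624373 79.73278592751386
160 [500.9 174.3 160. ] 207.19214358412898 79.32616382803769
165 [502.8 176.4 165. ] 209.6674622953994 78.9291232236312
170 [504.7 178.6 170. ] 212.15261407016484 78.54136621272403
175 [506.6 180.7 175. ] 214.64725737176576 78.16260525860176
front@165 [[467.2  -9.7 166. ]] rod far [[485.7  84.5 164. ]]
```

Run:
```python
from h import *
t=manip.calibration("top");c=np.load("pics/w1.npy",allow_pickle=True).item();s=np.load("pics/s5.npy",allow_pickle=True).item()
f=lambda x,y:(175+x/3,120+y/3)
print("A right end top",w(t,[f(243,185),f(232,235)],60).mean(0))
print("B ends top L,R",w(t,[f(165,78),f(157,122)],60).mean(0),w(t,[f(248,95),f(242,137)],60).mean(0))
print("exp A -48:",np.array([516.8,242.3])-48*np.array([.191,.982]))
g=lambda x,y:(220+(x-400)/2,180+y/2)
# scene: A rack left foot bar (y=+48) ends
print("scene A left bar",w(s,[g(692,270),g(735,255)],60),"B left bar",w(s,[g(612,316),g(658,299)],60),"B right",w(s,[g(590,245),g(632,230)],60))
# A: slat/foot left end from w1
h=lambda x,y:(335+x/3,20+y/3)
print("w1 A left bar",w(c,[h(65,335),h(10,470)],60))
print("exp B +48",np.array([624,238.5])+48*np.array([.191,.982]), "A+48",np.array([516.8,242.3])+48*np.array([.191,.982]))
```

```text
A right end top [501.1 188.7  60. ]
B ends top L,R [627.4 281.8  60. ] [610.8 183.9  60. ]
exp A -48: [507.6 195.2]
scene A left bar [[550.1 284.4  60. ]
 [494.6 295.4  60. ]] B left bar [[660.5 282.4  60. ]
 [604.  292.9  60. ]] B right [[640.4 195.4  60. ]
 [585.8 205.   60. ]]
w1 A left bar [[553.3 281.5  60. ]
 [496.3 288.1  60. ]]
exp B +48 [633.2 285.6] A+48 [526.  289.4]
```

The rod looks level, its yaw matches rack A's, and its lateral offset is about 1 mm. I'll descend, then insert.

```bash
python3 -m crank '[[[0,0,0,-40,0,0,0],[0,0,0,-74,0,0,0],[0,0,0,-74,0,0,0],[0,0,0,-74,0,0,0]]]'
python3 -m crank '[[[0,2,10,0,0,0,0],[0,4,20,0,0,0,0],[0,6,30,0,0,0,0],[0,8,40,0,0,0,0],[0,8,40,0,0,0,0]]]'
python3 - <<'E'
from h import *
c,im=snap('scene','s6');o=manip.get_obs();print(o['tool_pos'],o['contact_force'])
cv2.imwrite('pics/c6.png',cv2.resize(cv2.convertScaleAbs(im[215:345,300:440,::-1],alpha=.9),None,fx=4.5,fy=4.5,interpolation=2))
E
```

```text
time: 14.28
tool_pos: [463.4, -28.9, 104.4]
tool_rot: [3.141, -0.0, 1.372]
contact_force: [0.0, -0.2, 0.8]
opening: 11.7
finger_force: 78.3
time: 14.9
tool_pos: [470.9, 11.9, 103.4]
tool_rot: [-3.142, -0.0, 1.374]
contact_force: [-0.9, -0.8, -0.6]
opening: 11.8
finger_force: 78.3
[470.8  11.2 103.3] [ 0.5 -0.6 -0. ]
```

View pics/c6.png

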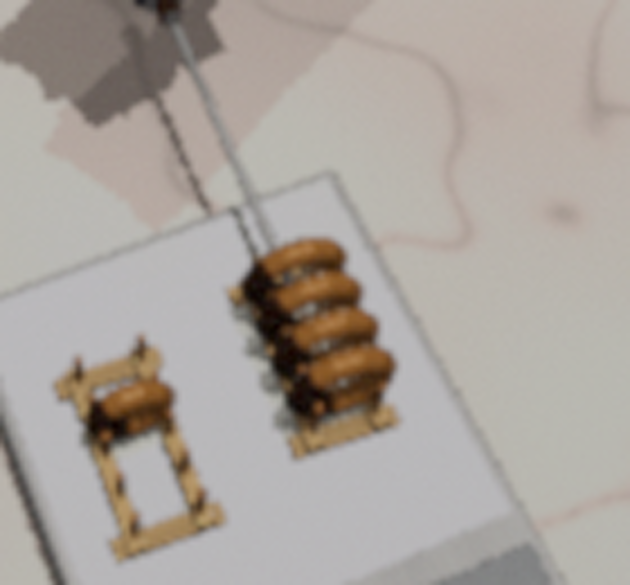

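Run:
```python
from h import *
s=manip.calibration("scene")
u=np.array([.191,.982]);n=np.array([.982,-.191])
g=lambda P:(px(s,P)-[300,215])*4.5
for c in ([516.8,242.3],[515,242.3]):
  for k in(-33,33):
    p=np.array(c)+k*u
    print(k,g([[*p,92],[*(p+31*n),92],[*(p-31*n),92],[*p,123]]).ravel())
T=manip.get_obs()["tool_pos"];d=np.array([np.cos(1.375),np.sin(1.375)])
for L in(21,120,178):print(L,g([[*(T[:2]+L*d),92.5]]), "rackcoord",(T[:2]+L*d-[516.8,242.3])@u,(T[:2]+L*d-[516.8,242.3])@n)
```

```text
-33 [284.9 278.1 232.4 295.5 336.7 260.8 289.5 252.6]
33 [334.3 387.3 279.8 406.2 388.  368.6 340.5 363.9]
-33 [287.6 276.5 235.1 293.9 339.4 259.3 292.3 251.1]
33 [337.1 385.6 282.6 404.5 390.8 366.9 343.4 362.2]
21 [[169.7  19.1]] rackcoord -214.70858571607286 -1.0041331938374285
120 [[229.7 152.9]] rackcoord -115.66942188803198 -0.6383009338149195
178 [[268.3 239. ]] rackcoord -57.64647742311912 -0.4239749632967328
```

Rod enters ring 1 about 3 mm off centre, with 14 mm free. Now to insert fully.

```bash
python3 -m crank '[[[0,2,18,0,0,0,0],[0,6,38,0,0,0,0],[0,10,58,0,0,0,0],[0,14,80,0,0,0,0],[0,14,80,0,0,0,0]]]'
python3 -m crank '[[[0,3,15,0,0,0,0],[0,6,30,0,0,0,0],[0,10,53,0,0,0,0],[0,10,53,0,0,0,0]]]'
```

```text
time: 15.58
tool_pos: [484.8, 92.0, 103.3]
tool_rot: [-3.141, -0.001, 1.375]
contact_force: [-0.2, -0.1, -1.1]
opening: 11.5
finger_force: 78.3
time: 16.08
tool_pos: [494.7, 144.3, 103.3]
tool_rot: [-3.141, -0.001, 1.374]
contact_force: [-0.7, 0.5, -0.2]
opening: 11.3
finger_force: 78.3
```

```bash
python3 -m crank '[[[0,0,0,4,0,0,0],[0,0,0,10,1,-0.2,0],[0,0,0,18,2,-0.4,0],[0,0,0,28,2,-0.4,0],[0,0,0,40,2,-0.4,0]]]' 120
python3 -m crank '[[[0,0,0,15,0,0,0],[0,0,0,32,0,0,0],[0,0,0,50,0,0,0],[0,0,0,70,0,0,0],[0,0,0,85,0,0,0]]]'
python3 -m crank '[[[0,0,0,5,0,0,0],[0,0,0,5,0,0,0]]]'
python3 - <<'E'
from h import *
c,im=snap('scene','s7');c2,t=snap('top','t7');o=manip.get_obs();print(o['tool_pos'],o['tool_rot'],o['contact_force'])
A=cv2.resize(im[100:345,220:440,::-1],(540,600));B=cv2.resize(cv2.convertScaleAbs(t[150:220,360:440,::-1],alpha=1.4),(256,224),interpolation=2)
o=np.zeros((600,800,3),np.uint8);o[:,:540]=A;o[:224,544:]=B;cv2.imwrite('pics/c7.png',o)
E
```

```text
time: 16.7
tool_pos: [494.8, 143.4, 144.1]
tool_rot: [3.142, -0.035, 1.372]
contact_force: [0.0, 0.2, -2.1]
opening: 10.3
finger_force: 121.2
time: 17.32
tool_pos: [495.0, 143.9, 229.9]
tool_rot: [3.141, -0.036, 1.373]
contact_force: [-0.7, 0.4, -2.5]
opening: 10.3
finger_force: 121.2
time: 17.58
tool_pos: [494.8, 143.6, 233.3]
tool_rot: [3.141, -0.035, 1.372]
contact_force: [0.4, -0.6, -2.1]
opening: 10.5
finger_force: 121.1
[494.5 143.5 232.7] [-3.1 -0.   1.4] [ 0.6  0.3 -2.4]
```

View pics/c7.png

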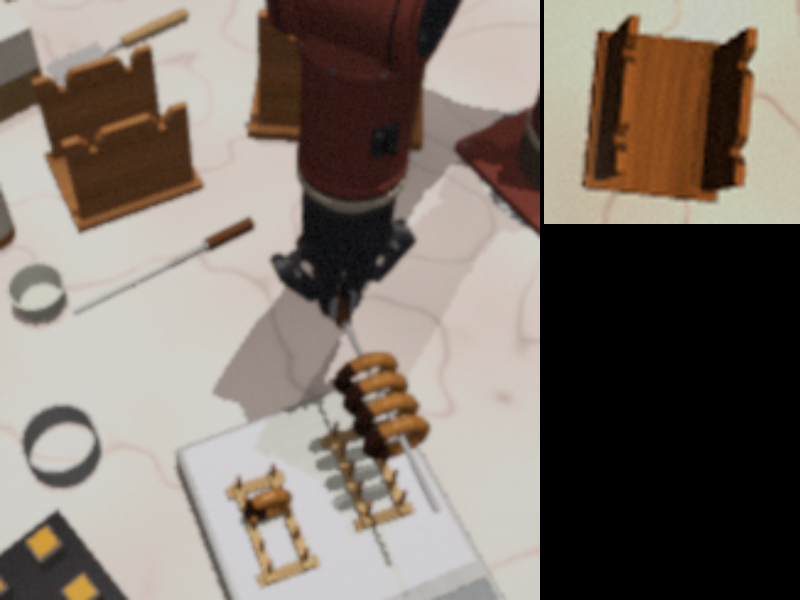

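All four big biscuits are hanging on the rod and clear of the rack. The stand is still in place, so I'll measure it from both views.

Run:
```python
from h import *
t=manip.calibration("top");s=manip.calibration("scene")
f=lambda P:[(360+(x-544)/3.2,150+y/3.2) for x,y in P]
g=lambda P:[(220+x/2.4545,100+y/2.449) for x,y in P]
def show(n,a):
    d=a[0]-a[1];print(n,a[:,:2].ravel(),"mid",a.mean(0)[:2],"len",np.linalg.norm(d),"yaw",np.degrees(np.arctan2(d[1],d[0])))
show("top +y upright",w(t,f([(637,17),(623,182)]),152))
show("top -y upright",w(t,f([(754,32),(744,187)]),152))
show("top base +y edge",w(t,f([(600,32),(585,187)]),12))
show("top base -x edge",w(t,f([(585,187),(717,200)]),12))
show("scene +y upright",w(s,g([(62,152),(188,108)]),152))
show("scene -y upright",w(s,g([(33,82),(153,47)]),152))
show("scene base +y edge",w(s,g([(80,224),(202,184)]),12))
# notch floors (z 127): +y upright
print("notches +y scene",w(s,g([(93,146),(167,122)]),127),w(s,g([(62,74),(132,58)]),127))
```

```text
top +y upright [ 614.4 -259.5  446.8 -246.4] mid [ 530.6 -253. ] len 168.15100719582608 yaw -4.469071334878522
top -y upright [ 601.7 -378.3  444.4 -367.8] mid [ 523. -373.] len 157.69874608894395 yaw -3.7914108757093627
top base +y edge [ 624.3 -244.6  448.6 -229.2] mid [ 536.5 -236.9] len 176.3943745630864 yaw -4.99754837924233
top base -x edge [ 448.6 -229.2  437.2 -377.1] mid [ 442.9 -303.2] len 148.33422697717202 yaw 85.5831683890767
scene +y upright [ 622.8 -241.4  460.2 -230.4] mid [ 541.5 -235.9] len 162.9515413947607 yaw -3.874717219299057
scene -y upright [ 606.7 -372.6  446.5 -354.3] mid [ 526.6 -363.5] len 161.28479913850143 yaw -6.520697843706161
scene base +y edge [ 622.9 -244.5  452.6 -224. ] mid [ 537.8 -234.2] len 171.50657784542213 yaw -6.87695700981423
notches +y scene [[ 580.6 -255.3  127. ]
 [ 483.8 -245.5  127. ]] [[ 562.2 -395.6  127. ]
 [ 469.4 -376.6  127. ]]
```

```bash
python3 -m crank '[[[0,2,-5,5,0,0,0],[0,4,-15,10,0,0,1],[0,7,-30,15,0,0,2],[0,10,-50,20,0,0,3],[0,13,-75,20,0,0,4]]]' >/dev/null
python3 -m crank '[[[0,3,-25,0,0,0,1],[0,6,-50,0,0,0,2],[0,9,-75,0,0,0,2.4],[0,12,-100,0,0,0,2.4],[0,15,-125,0,0,0,2.4]]]' >/dev/null
python3 -m crank '[[[0,3,-25,0,0,0,0],[0,6,-50,0,0,0,0],[0,9,-75,0,0,0,0],[0,12,-100,0,0,0,0],[0,15,-125,0,0,0,0]]]' >/dev/null
python3 -m crank '[[[0,3,-25,0,0,0,0],[0,6,-50,0,0,0,0],[0,9,-75,0,0,0,0],[0,12,-100,0,0,0,0],[0,15,-125,0,0,0,0]]]' 
python3 -m crank '[[[0,4,-25,0,0,0,0],[0,8,-50,0,0,0,0],[0,11,-74,0,0,0,0],[0,13,-92,0,0,0,0],[0,14,-102,0,0,0,0]]]' 
python3 -m crank '[[[0,0,-5,0,0,0,0],[0,0,-7,0,0,0,0],[0,0,-7,0,0,0,0],[0,0,-7,0,0,0,0]]]'
python3 - <<'E'
from h import *
c,im=snap('wrist','w8');c2,s=snap('scene','s8');o=manip.get_obs();print(o['tool_pos'],o['tool_rot'],o['contact_force'])
A=cv2.resize(cv2.convertScaleAbs(im[:260,120:520,::-1],alpha=1.6),(800,520),interpolation=2);cv2.imwrite('pics/c8.png',A)
E
```

```text
time: 20.18
tool_pos: [553.0, -308.0, 253.2]
tool_rot: [-3.142, -0.036, 1.484]
contact_force: [-0.3, -0.1, -2.2]
opening: 10.3
finger_force: 121.1
time: 20.8
tool_pos: [566.7, -409.5, 252.9]
tool_rot: [-3.141, -0.036, 1.483]
contact_force: [-0.3, -0.2, -2.4]
opening: 10.0
finger_force: 121.2
time: 21.3
tool_pos: [566.9, -414.7, 253.5]
tool_rot: [-3.142, -0.036, 1.485]
contact_force: [0.6, -0.5, -1.7]
opening: 10.5
finger_force: 121.2
[ 566.9 -414.9  253.5] [ 3.1 -0.   1.5] [-0.6 -0.4 -1.6]
```

View pics/c8.png

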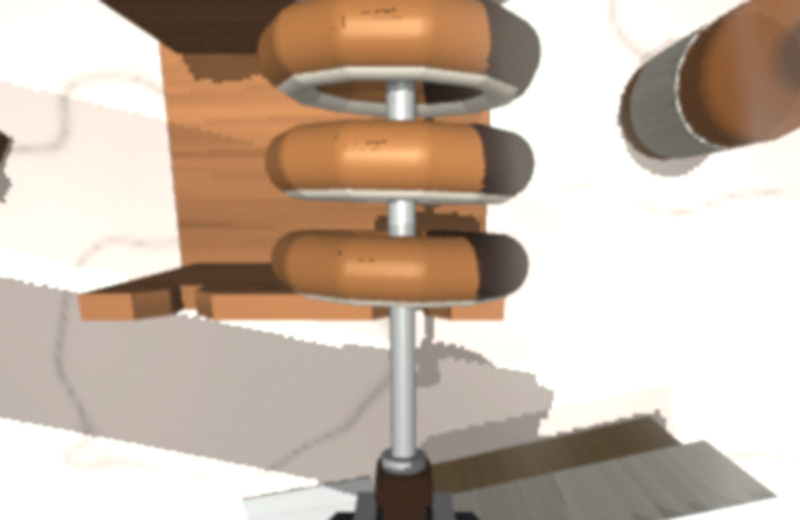

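Run:
```python
from h import *
c=np.load("pics/w8.npy",allow_pickle=True).item();o=manip.get_obs()
a=w(c,[(120+x/2,y/2) for x,y in [(80,319),(503,320),(133,318),(207,318),(373,318),(440,318)]],152);print(a[:,:2])
d=a[1]-a[0];print(np.linalg.norm(d),np.degrees(np.arctan2(d[1],d[0])))
print("center of near face",(a[0]+a[1])[:2]/2)
r=w(c,[(120+403/2,120+110.),(120+400/2,45)],[243,247]);print("rod",r,np.degrees(np.arctan2(*(r[1]-r[0])[[1,0]])))
```

```text
[[ 449.3 -365.7]
 [ 608.7 -380.1]
 [ 469.3 -367.1]
 [ 497.2 -369.5]
 [ 559.8 -375. ]
 [ 585.  -377.2]]
160.10139571969935 -5.153369183198414
center of near face [ 529.  -372.9]
rod [[ 569.4 -395.6  243. ]
 [ 576.  -313.4  247. ]] 85.39768356474367
```

```bash
python3 -m crank '[[[0,3,4,-10,0,0,0],[0,3,4,-30,-1,0,-0.4],[0,3,4,-50,-1,0,-0.4],[0,3,4,-70,-1,0,-0.4],[0,3,4,-85,-1,0,-0.4]]]'
python3 -m crank '[[[0,0,0,-5,0,0,0],[0,0,0,-10,0,0,0],[0,0,0,-15,0,0,0],[0,0,0,-20,0,0,0],[0,0,0,-23,0,0,0]]]'
python3 -m crank '[[[0,0,0,-2,0,0,0],[0,0,0,-3,0,0,0],[0,0,0,-3,0,0,0]]]'
python3 - <<'E'
from h import *
c,im=snap('wrist','w9');c2,s=snap('scene','s9');o=manip.get_obs();print(o['tool_pos'],o['tool_rot'],o['contact_force'],o['ft_torque'])
A=cv2.resize(cv2.convertScaleAbs(im[:260,180:440,::-1],alpha=1.6),(400,400),interpolation=2);B=cv2.resize(s[90:210,210:330,::-1],(400,400),interpolation=2);cv2.imwrite('pics/c9.png',np.hstack([A,B]))
E
```

```text
time: 22.02
tool_pos: [569.3, -411.3, 166.5]
tool_rot: [3.141, -0.019, 1.477]
contact_force: [-0.9, 0.1, -1.2]
opening: 10.3
finger_force: 121.2
time: 22.65
tool_pos: [569.7, -411.3, 145.1]
tool_rot: [3.14, -0.018, 1.477]
contact_force: [-0.0, 0.6, -1.8]
opening: 10.1
finger_force: 121.2
time: 23.02
tool_pos: [569.8, -411.3, 142.5]
tool_rot: [3.14, -0.018, 1.477]
contact_force: [0.4, -0.2, -0.9]
opening: 10.3
finger_force: 121.3
[ 569.8 -411.3  142.5] [ 3.1 -0.   1.5] [-0.3 -1.2 -1.4] [-0.1  0.1  0. ]
```

View pics/c9.png

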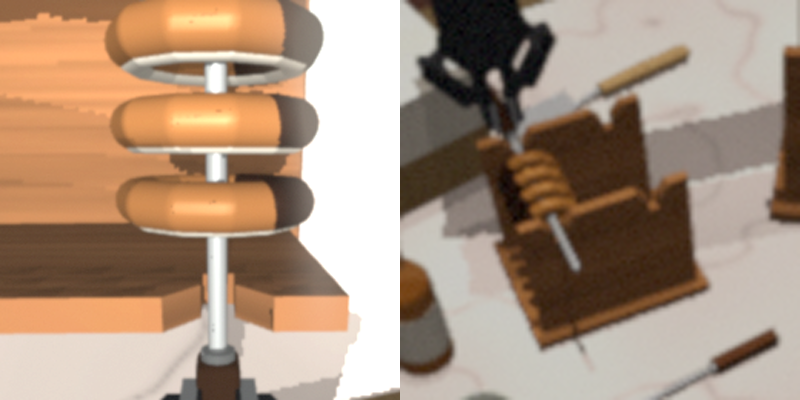

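```bash
python3 -m crank '[[[0,0,0,-1,0,0,0],[0,0,0,-2,0,0,0],[0,0,0,-2,0,0,0],[0,0,0,-2,0,0,0]]]' 60
python3 -m crank '[[[0,0,0,-1,0,0,0],[0,0,0,-2,0,0,0],[0,0,0,-2,0,0,0],[0,0,0,-2,0,0,0]]]'
```

```text
time: 23.62
tool_pos: [569.9, -411.4, 140.6]
tool_rot: [3.14, -0.018, 1.477]
contact_force: [-0.8, 0.1, 3.3]
opening: 10.8
finger_force: 121.7
time: 24.12
tool_pos: [570.1, -411.5, 140.0]
tool_rot: [3.139, -0.017, 1.477]
contact_force: [-4.1, 1.0, 11.5]
opening: 10.0
finger_force: 123.0
```

```bash
python3 -m crank '[[[0,0,0,1.5,0,0,0],[0.15,0,0,1.5,0,0,0],[0.25,0,0,1.5,0,0,0],[0.4,0,0,1.5,0,0,0],[0.4,0,0,1.5,0,0,0]]]' 20
python3 -m crank '[[[0.4,0,0,4,0,0,0],[0.4,0,0,15,0,0,0],[0.4,0,0,40,0,0,0],[0.4,0,0,80,0,0,0],[0.4,0,0,110,0,0,0]]]'
```

```text
time: 24.75
tool_pos: [569.7, -411.2, 139.5]
tool_rot: [3.14, -0.019, 1.477]
contact_force: [0.1, 0.3, 0.5]
opening: 33.8
finger_force: 0.0
time: 25.38
tool_pos: [570.2, -411.2, 252.6]
tool_rot: [3.138, -0.017, 1.477]
contact_force: [0.4, 0.3, -1.4]
opening: 33.5
finger_force: 0.0
```

```bash
python3 -m crank '[[[0.5,0,10,0,-1,0.1,0],[0.5,-5,40,0,-1,0.1,0],[0.5,-10,80,0,-1,0.1,0],[0.5,-20,125,0,-1,0.1,0],[0.5,-30,170,0,-1,0.1,0]]]' >/dev/null
python3 -m crank '[[[0.5,-20,40,0,0,0,-10.6],[0.5,-40,80,0,0,0,-21.2],[0.5,-62,109,0,0,0,-31.8],[0.5,-62,109,0,0,0,-42.4],[0.5,-62,109,-10,0,0,-53]]]' >/dev/null
python3 -m crank '[[[0.5,0,0,-20,0,0,-10.6],[0.5,0,0,-45,0,0,-21.2],[0.5,0,0,-70,0,0,-29.5],[0.5,0,0,-85,0,0,-29.5],[0.5,0,0,-85,0,0,-29.5]]]'
python3 - <<'E'
from h import *
c,im=snap('wrist','w10');o=manip.get_obs();print(o['tool_pos'],o['tool_rot'],o['q'])
# handle: dark reddish-brown pixels near the centre
u=im[:300,200:440].astype(int);b=im[:300,200:440]
hsv=cv2.cvtColor(b,cv2.COLOR_RGB2HSV);m=((u[:,:,0]-u[:,:,2]>20)&(u[:,:,0]<130)&(hsv[:,:,1]>110)).astype(np.uint8)
n,l,st,ce=cv2.connectedComponentsWithStats(m)
for i in range(1,n):
    if st[i,4]>150:
        p=np.argwhere(l==i)[:,::-1].astype(np.float32);r=cv2.minAreaRect(p);print(st[i],ce[i]+[200,0],r)
        if 500<st[i,4]<3000:
            q=p+[200,0];ys=q[:,1];e=[(q[(ys>=a)&(ys<=z)][:,0].mean(),(a+z)/2) for a,z in((ys.min()+5,ys.min()+12),(ys.max()-12,ys.max()-5))]
            e=w(c,e,16);dd=e[0]-e[1];yaw=np.arctan2(dd[1],dd[0]);f=w(c,[(q[ys<=ys.min()+3][:,0].mean(),ys.min()-.5),(q[ys>=ys.max()-3][:,0].mean(),ys.max()+.5)],16)
            print("front,back",f,np.linalg.norm(f[0]-f[1]),"yaw",np.degrees(yaw))
E
```

```text
time: 27.25
tool_pos: [477.1, -131.8, 154.0]
tool_rot: [3.141, 0.001, 0.041]
contact_force: [0.9, 0.7, -0.0]
opening: 42.5
finger_force: 0.0
[ 477.7 -132.   154.9] [ 3.1 -0.   0. ] [ 1.   0.2 -0.9  1.9  0.2  1.1 -1.5]
[231  42   9  64 317] [436.3  77.2] ((235.0, 73.5), (63.0, 8.0), 90.0)
[202 161  28  50 592] [413.6 191.5] ((218.86538696289062, 185.67308044433594), (27.456260681152344, 46.479522705078125), 11.309932708740234)
front,back [[ 508.1 -212.2   16. ]
 [ 461.7 -222.5   16. ]] 47.57099429282629 yaw 5.879039125031377
```

Run:
```python
from h import *
c=np.load("pics/w10.npy",allow_pickle=True).item();a=cv2.imread("pics/w4.png")[:,:,::-1];im=cv2.imread("pics/w10.png")[:,:,::-1]
print(a[200,305:314:4].tolist(),a[225,405:418:4].tolist(),px(c,[[500.5,-130.4,16],[431,-134.6,16]]))
for y in range(130,250,12): print(y,[tuple(int(v) for v in im[y,x]) for x in range(300,340,4)])
```

```text
[[64, 42, 28], [62, 40, 29], [56, 38, 27]] [[32, 27, 24], [43, 32, 25], [44, 33, 24], [43, 32, 24]] [[320.8 165.4]
 [322.4 237.2]]
130 [(181, 170, 161), (181, 170, 161), (181, 169, 161), (181, 170, 161), (180, 169, 160), (179, 168, 160), (74, 74, 73), (71, 70, 69), (89, 84, 80), (97, 91, 87)]
142 [(175, 165, 156), (176, 164, 156), (176, 165, 157), (177, 166, 157), (175, 164, 156), (109, 103, 98), (72, 73, 72), (75, 73, 70), (98, 92, 87), (99, 92, 88)]
154 [(170, 160, 151), (168, 157, 149), (165, 155, 147), (161, 150, 143), (89, 83, 79), (89, 83, 80), (73, 74, 73), (82, 79, 76), (98, 92, 88), (98, 92, 88)]
166 [(150, 141, 134), (102, 96, 91), (98, 92, 87), (98, 92, 88), (94, 88, 84), (61, 61, 59), (74, 74, 73), (64, 65, 64), (87, 81, 77), (98, 93, 88)]
178 [(98, 92, 88), (99, 92, 88), (99, 93, 88), (99, 93, 89), (83, 77, 73), (42, 30, 24), (42, 30, 22), (42, 30, 22), (66, 59, 55), (99, 93, 89)]
190 [(181, 169, 161), (181, 169, 161), (181, 170, 161), (175, 164, 155), (116, 108, 102), (40, 28, 22), (43, 30, 23), (42, 30, 22), (94, 87, 82), (126, 118, 112)]
202 [(182, 170, 161), (182, 170, 161), (181, 169, 161), (182, 170, 161), (132, 123, 115), (44, 31, 24), (44, 31, 24), (42, 28, 22), (110, 102, 97), (126, 118, 112)]
214 [(180, 168, 160), (180, 169, 160), (181, 169, 161), (181, 170, 161), (123, 114, 107), (44, 30, 23), (42, 30, 23), (48, 33, 23), (113, 105, 100), (126, 118, 112)]
226 [(180, 168, 160), (181, 169, 161), (181, 169, 160), (181, 170, 161), (122, 112, 106), (43, 30, 24), (42, 30, 23), (48, 33, 23), (117, 110, 104), (126, 118, 112)]
238 [(179, 168, 159), (180, 168, 160), (180, 169, 161), (181, 169, 161), (135, 123, 115), (56, 47, 40), (48, 37, 31), (55, 40, 31), (124, 116, 110), (126, 119, 112)]
```

Run:
```python
from h import *
c=np.load("pics/w10.npy",allow_pickle=True).item();im=cv2.imread("pics/w10.png")[:,:,::-1].astype(int)
m=(im.sum(2)<140)&(im[:,:,0]-im[:,:,2]>12);m[:150]=0;m[246:]=0;m[:,:305]=0;m[:,345:]=0
ys,xs=np.nonzero(m);print(ys.min(),ys.max());rows=[y for y in range(ys.min(),ys.max()+1) if m[y].sum()>6]
k=np.polyfit(ys,xs,1);y0,y1=rows[0]-.5,rows[-1]+.5
e=w(c,[(np.polyval(k,y0),y0),(np.polyval(k,y1),y1)],16);d=e[0]-e[1];print(e,np.linalg.norm(d),np.degrees(np.arctan2(d[1],d[0])))
d/=np.linalg.norm(d);print("shift",e[0]-21*d-manip.get_obs()["tool_pos"])
# rod cross-check at rows 20, 140
for y,z in((140,7),(10,4)):
    r=im[y,300:350].sum(1);print(y,[int(v) for v in r[::2]])
```

```text
168 238
[[ 497.9 -133.8   16. ]
 [ 429.6 -135.7   16. ]] 68.24886652953909 1.5614275167808955
shift [  -0.9   -2.4 -138.9]
140 [503, 503, 503, 503, 503, 506, 506, 502, 501, 498, 449, 232, 220, 216, 208, 263, 272, 277, 281, 334, 358, 355, 356, 356, 356]
10 [552, 554, 553, 552, 553, 552, 553, 551, 551, 552, 552, 536, 394, 438, 449, 352, 491, 549, 551, 552, 552, 549, 546, 544, 536]
```

```bash
python3 -m crank '[[[0.5,-1,-2,-60,0,0,-0.7],[0.5,-1,-2,-110,0,0,-0.7],[0.5,-1,-2,-133,0,0,-0.7],[0.5,-1,-2,-137,0,0,-0.7],[0.5,-1,-2,-137,0,0,-0.7]]]'
python3 -m crank '[[[0,0,0,0,0,0,0],[0,0,0,0,0,0,0],[0,0,0,0,0,0,0],[0,0,0,0,0,0,0],[0,0,0,0,0,0,0]]]' 80
python3 -m crank '[[[0,0,0,20,0,0,0],[0,0,0,60,0,0,0],[0,0,0,110,0,0,0],[0,0,0,160,0,0,0],[0,0,0,160,0,0,0]]]'
```

```text
time: 27.92
tool_pos: [477.8, -134.5, 19.0]
tool_rot: [3.14, -0.002, 0.026]
contact_force: [0.8, 0.4, 0.2]
opening: 42.7
finger_force: 0.0
time: 28.55
tool_pos: [477.6, -134.7, 19.1]
tool_rot: [3.139, -0.002, 0.025]
contact_force: [-2.9, -0.4, 9.4]
opening: 11.4
finger_force: 79.1
time: 29.18
tool_pos: [479.1, -134.4, 182.7]
tool_rot: [3.136, -0.007, 0.026]
contact_force: [0.6, 0.2, -0.6]
opening: 11.7
finger_force: 78.3
```

```bash
python3 -m crank '[[[0,15,15,0,0,0,10],[0,35,35,0,0,0,20],[0,55,60,0,0,0,30],[0,75,85,0,0,0,40],[0,91,103,0,0,0,50]]]'
python3 -m crank '[[[0,0,0,0,0,0,10],[0,0,0,0,0,0,20],[0,0,0,0,0,0,27.7],[0,0,0,0,0,0,27.7],[0,0,0,0,0,0,27.7]]]'
python3 - <<'E'
from h import *
c,s=snap('scene','s11');cw,im=snap('wrist','w11');ct,t=snap('top','t11');o=manip.get_obs();T=o['tool_pos'];print(T,o['tool_rot'])
yaw=o['tool_rot'][2];d=np.array([np.cos(yaw),np.sin(yaw)])
# rod tip in scene: compare with picture before (s5) around the predicted tip
for z in(163,172):
    P=px(c,[[*(T[:2]+L*d),z] for L in(180,205,211,217)]);print(z,P.ravel())
u=px(c,[[*(T[:2]+211*d),167]])[0].astype(int)
ref=cv2.imread("pics/s9.png")[:,:,::-1]
D=np.abs(s.astype(int)-ref).sum(2)
print(u);print(D[u[1]-12:u[1]+13,u[0]-12:u[0]+13])
y=[5,60,120,180];print([(r,[int(v) for v in im[r,305:340].sum(1)[::2]]) for r in y])
E
```

```text
time: 29.8
tool_pos: [567.9, -29.9, 177.9]
tool_rot: [3.141, -0.001, 0.905]
contact_force: [0.3, -0.8, -0.8]
opening: 11.4
finger_force: 78.3
time: 30.42
tool_pos: [567.6, -31.3, 177.8]
tool_rot: [3.14, -0.001, 1.378]
contact_force: [-0.9, 0.9, -0.4]
opening: 11.8
finger_force: 78.3
[567.7 -31.3 177.9] [ 3.1 -0.   1.4]
163 [317.7 259.8 321.2 269.  322.  271.2 322.9 273.5]
172 [317.6 258.  321.1 267.2 322.  269.4 322.9 271.7]
[322 270]
[[ 21  13  13  24  19  10  73  96  75  29  14  21  25  25  21  23  18  25
   26  23  24  24  21  25  24]
 [ 14  11  22  23  24  14  37 100  78  31  18  27  26  24  22  25  21  23
   27  26  23  26  25  24  25]
 [ 10  21  20  22  21  18  21  92 102  49   4  24  27  26  29  24  19  23
   23  25  24  21  23  25  19]
 [ 21  24  21  22  24  20   2  66 108  80  27  14  24  24  22  20  18  21
   25  23  22  23  22  23  23]
 [ 25  22  25  23  24  24  18  38 111  94  63  14  19  25  21  20  30  23
   27  26  26  20  23  23  25]
 [ 26  23  24  23  25  24  20   8  73 102  87  32  17  20  24  20  20  25
   19  25  27  25  25  24  23]
 [ 25  24  23  22  24  26  25  
[... 1658 characters left out ...]
  21  17  42 155 141  46  10  22  19  21  21  27  20  24  23  25
   24  24  21  25  22  25  22]
 [ 25  24  23  20  13 101 181  88   5  25  22  28  25  29  23  31  21  24
   24  24  23  19  21  25  24]
 [ 24  26  23  21  16  57 191 117  10  12  24  23  23  20  26  25  26  23
   25  22  27  21  22  24  22]]
[(5, [289, 296, 311, 357, 289, 276, 271, 376, 403, 332, 288, 242, 341, 285, 223, 262, 311, 416]), (60, [465, 463, 462, 463, 434, 288, 279, 390, 448, 352, 297, 262, 388, 307, 234, 277, 340, 455]), (120, [416, 419, 418, 419, 398, 264, 284, 336, 401, 320, 267, 265, 408, 316, 230, 227, 336, 415]), (180, [409, 410, 410, 411, 409, 303, 267, 306, 358, 315, 267, 216, 225, 224, 226, 226, 229, 227])]
```

Run:
```python
from h import *
s=manip.calibration("scene");g=lambda P:((px(s,P)-[300,215])*4.5).round().tolist()
u=np.array([.187,.982]);n=np.array([.982,-.187]);c=np.array([623,239.7])
for k in(-33,-11):
    p=c+k*u;print(k,"centre,+n,-n,top",g([[*p,85],[*(p+25*n),85],[*(p-25*n),85],[*p,110]]))
print("pins left end",g([[*(c+44*u+18*n),92],[*(c+44*u-18*n),92]]),"right",g([[*(c-44*u+18*n),92],[*(c-44*u-18*n),92]]))
im=cv2.imread("pics/s11.png")
cv2.imwrite("pics/c11.png",cv2.resize(im[275:345,305:360],None,fx=8,fy=8,interpolation=2))
```

```text
-33 centre,+n,-n,top [[116.0, 373.0], [71.0, 388.0], [159.0, 358.0], [116.0, 354.0]]
-11 centre,+n,-n,top [[130.0, 411.0], [85.0, 426.0], [174.0, 395.0], [130.0, 392.0]]
pins left end [[134.0, 517.0], [201.0, 493.0]] right [[77.0, 360.0], [140.0, 339.0]]
```

Projected pins and ring of rack B match the picture within 2 mm; the small biscuit is at y = −11. I'll level the rod, descend and insert.

```bash
python3 -m crank '[[[0,1.5,0,-30,0.6,-0.1,0],[0,1.5,0,-60,1.2,-0.2,0],[0,1.5,0,-82,1.2,-0.2,0],[0,1.5,0,-82,1.2,-0.2,0],[0,1.5,0,-82,1.2,-0.2,0]]]'
python3 -m crank '[[[0,2,10,0,0,0,0],[0,4,20,0,0,0,0],[0,6,30,0,0,0,0],[0,8,40,0,0,0,0],[0,8,40,0,0,0,0]]]'
python3 - <<'E'
from h import *
c,s=snap('scene','s12');o=manip.get_obs();T=o['tool_pos'];R0=R.from_euler("xyz",o["tool_rot"]).as_matrix();print(T,o['tool_rot'],o['contact_force'])
d=np.array([np.cos(1.378),np.sin(1.378)])
ref=cv2.imread("pics/s9.png")[:,:,::-1];D=np.abs(s.astype(int)-ref).sum(2)
for L in(150,170,190,211):
    P=px(c,[[*(T[:2]+L*d),85]])[0];r=int(round(P[1]));x0=int(P[0])-6;print(L,P,[int(v) for v in D[r,x0:x0+13]],x0)
E
```

```text
time: 31.2
tool_pos: [569.9, -30.8, 96.8]
tool_rot: [3.14, -0.022, 1.382]
contact_force: [0.1, 0.6, -0.8]
opening: 11.9
finger_force: 78.3
time: 31.82
tool_pos: [577.4, 10.1, 96.0]
tool_rot: [3.141, -0.022, 1.383]
contact_force: [-0.0, -0.2, -1.0]
opening: 11.5
finger_force: 78.3
[577.3   9.3  95.8] [ 3.1 -0.   1.4] [-0.  -1.1 -0.9]
150 [319.1 278.9] [32, 27, 6, 109, 160, 126, 111, 77, 19, 24, 29, 33, 30] 313
170 [321.7 286. ] [30, 30, 23, 41, 188, 191, 137, 103, 66, 15, 26, 34, 31] 315
190 [324.4 293.3] [34, 33, 19, 55, 219, 188, 130, 89, 31, 20, 26, 27, 24] 318
211 [327.3 301.2] [27, 33, 23, 53, 119, 27, 20, 20, 22, 27, 22, 31, 18] 321
```

Run:
```python
from h import *
c=manip.calibration("scene");s=cv2.imread("pics/s12.png")[:,:,::-1].astype(int)
print(s[290:306,316:336].sum(2))
T=np.array([577.3,9.3]);d=np.array([np.cos(1.378),np.sin(1.378)])
for z in(80,85,90):print(z,px(c,[[*(T+211*d),z],[*(T+195*d),z]]).ravel())
```

```text
[[632 631 629 586 482 372 408 473 502 543 601 627 630 587 483 401 534 618
  630 630]
 [631 632 632 622 553 416 375 426 486 523 578 626 611 558 432 303 454 564
  597 614]
 [626 628 631 626 595 491 369 410 478 522 575 618 578 479 349 244 357 469
  528 582]
 [604 587 614 632 622 544 381 409 469 503 549 578 521 373 263 233 376 458
  473 539]
 [544 503 576 626 625 547 396 391 439 492 517 503 442 362 336 283 397 454
  450 510]
 [483 401 535 615 608 548 453 376 371 456 497 458 399 386 387 383 434 460
  464 496]
 [440 300 483 574 555 515 463 345 283 392 482 471 420 391 392 445 463 465
  467 496]
 [366 223 383 481 471 456 420 321 255 329 451 492 454 410 382 434 465 451
  436 527]
 [283 199 327 427 446 436 434 394 304 266 405 485 470 381 313 370 420 396
  366 524]
 [335 281 377 438 439 438 444 419 323 253 375 470 448 361 327 325 351 330
  322 460]
 [424 395 423 434 394 404 432 426 346 292 350 419 408 368 355 331 322 308
  309 358]
 [437 452 452 430 385 453 517 490 391 319 339 363 357 367 398 387 330 310
  316 307]
 [400 461 453 407 408 514 556 495 373 312 346 384 410 408 414 389 326 307
  300 298]
 [406 466 440 374 356 424 434 382 318 320 346 399 412 386 354 323 290 270
  267 257]
 [429 441 447 368 227 204 239 287 314 309 326 340 328 306 280 260 235 219
  205 193]
 [491 429 457 376 160  92 152 251 301 296 284 272 261 235 218 194 187 164
  151 142]]
80 [327.3 302.  325.1 296. ]
85 [327.3 301.2 325.1 295.2]
90 [327.3 300.4 325.1 294.3]
```

```bash
python3 -m crank '[[[0,2,9,0,0,0,0],[0,4,19,0,0,0,0],[0,6,30,0,0,0,0],[0,8,40,0,0,0,0],[0,8,40,0,0,0,0]]]'
python3 -m crank '[[[0,4,20,0,0,0,0],[0,8,40,0,0,0,0],[0,12,62,0,0,0,0],[0,17,85,0,0,0,0],[0,17,85,0,0,0,0]]]'
python3 - <<'E'
from h import *
c,s=snap('scene','s13');g=s[265:335,295:365].sum(2,dtype=int);r=cv2.imread("pics/s12.png")[265:335,295:365].sum(2,dtype=int)
D=np.abs(g-r)>90;ys,xs=np.nonzero(D);print(D.sum(),ys.min()+265,ys.max()+265,xs.min()+295,xs.max()+295)
for y in range(0,70,2):print(y+265,''.join('#' if v else '.' for v in D[y]))
E
```

```text
time: 32.5
tool_pos: [585.3, 50.1, 95.9]
tool_rot: [3.141, -0.022, 1.383]
contact_force: [0.1, 0.7, -1.1]
opening: 11.4
finger_force: 78.3
time: 33.12
tool_pos: [602.1, 135.7, 96.0]
tool_rot: [3.141, -0.023, 1.384]
contact_force: [-0.4, 0.4, -0.5]
opening: 11.7
finger_force: 78.3
819 265 334 295 338
265 ###############################.......................................
267 ###############################........#..............................
269 ###############################...########............................
271 ##########################################............................
273 ######################################................................
275 ##################################....................................
277 ##############################........................................
279 #############################.........................................
281 #########################.............................................
283 #######################...............................................
285 ##...###################.....................
[... 1125 characters left out ...]
.........................
317 ...................................#####..............................
319 ....................................#####.............................
321 .....................................#####............................
323 .....................................#####............................
325 ......................................######..........................
327 ......................................######..........................
329 ........................................####..........................
331 ........................................###...........................
333 .........................................###..........................
```

The rod has come out beyond the ring without force. Lifting.

```bash
python3 -m crank '[[[0,0,0,4,0,0,0],[0,0,0,10,0.5,-0.1,0],[0,0,0,18,1,-0.2,0],[0,0,0,28,1,-0.2,0],[0,0,0,40,1,-0.2,0]]]' 120
python3 -m crank '[[[0,0,0,15,0,0,0],[0,0,0,32,0,0,0],[0,0,0,50,0,0,0],[0,0,0,70,0,0,0],[0,0,0,90,0,0,0]]]'
python3 -m crank '[[[0,0,0,15,0,0,0],[0,0,0,25,0,0,0],[0,0,0,25,0,0,0],[0,0,0,25,0,0,0]]]'
python3 - <<'E'
from h import *
c,s=snap('scene','s14');ct,t=snap('top','t14');print(manip.get_obs()['tool_pos'])
# stand moved? compare top/scene crops
ref=cv2.imread("pics/top0.png")[:,:,::-1].astype(int);a=np.abs(t.astype(int)-ref).sum(2)[140:225,362:440]>100
for y in range(0,85,3):print(y+140,''.join('#' if v else '.' for v in a[y]))
b=np.abs(s.astype(int)-cv2.imread("pics/s13.png")[:,:,::-1]).sum(2)>90
print("scene stand change since s13",b[100:200,215:310].sum(),"ring B diff");
for y in range(285,320,2):print(y,''.join('#' if v else '.' for v in b[y,290:365]))
E
```

```text
time: 33.8
tool_pos: [602.3, 133.5, 136.7]
tool_rot: [3.14, -0.04, 1.381]
contact_force: [0.2, -0.3, -1.4]
opening: 10.3
finger_force: 121.3
time: 34.42
tool_pos: [602.3, 133.8, 227.4]
tool_rot: [3.14, -0.04, 1.381]
contact_force: [-0.6, 0.1, -2.3]
opening: 10.4
finger_force: 121.3
time: 34.92
tool_pos: [602.1, 133.5, 250.1]
tool_rot: [3.141, -0.039, 1.381]
contact_force: [0.2, -0.4, -1.1]
opening: 10.1
finger_force: 121.3
[602.  133.5 250.1]
140 ..............................................................................
143 ..............................................................................
146 ..............................................................................
149 ..............................................................................
152 ...................###........................................................
155 ................######.#####..................................................
158 ..........###########....#..####....##...............######..###..............
161 ..........#####..............############################.#######...
[... 2539 characters left out ...]
..............##...###############.##.......................
305 ..........................####.#################..##.......................
307 ........................###...#################...###......................
309 ......................#######.#################....###.....................
311 .......................#####.################.......###....................
313 ............................#####.##########.........###...................
315 .......................................#####.........###...................
317 ...................................##...#####.........###..................
319 ....................................#....#####.........##..................
```

The stand was knocked. I'll measure its shift by registering the top images.

Run:
```python
from h import *
def ecc(a,b,box):
    x0,y0,x1,y1=box;A,B=[cv2.cvtColor(cv2.imread(f"pics/{n}.png"),6)[y0:y1,x0:x1].astype(np.float32) for n in(a,b)]
    best=None
    for dx in range(-12,13,4):
        for dy in range(-12,13,4):
            M=np.array([[1,0,dx],[0,1,dy]],np.float32)
            try: cc,M=cv2.findTransformECC(A,B,M,cv2.MOTION_EUCLIDEAN,(3,100,1e-5),None,5)
            except cv2.error: continue
            if best is None or cc>best[0]: best=(cc,M.copy())
    return best
ct=manip.calibration("top")
for a,b in(("t7","t11"),("t11","t14")):
    cc,M=ecc(a,b,(362,140,440,225))
    f=lambda p:(np.array(p)-[362,140])@M[:,:2].T+M[:,2]+[362,140]
    print(a,b,"cc",cc,"rot",np.degrees(np.arctan2(M[1,0],M[0,0])))
    P=px(ct,[[534.8,-308.2,130],[534.8+40,-308.2,130]]);Q=w(ct,[f(p) for p in P],130);print(Q[0]-[534.8,-308.2,130],np.degrees(np.arctan2(*(Q[1]-Q[0])[[1,0]])))
```

```text
t7 t11 cc 0.8707191236757467 rot -0.018857423
[10.5 16.8  0. ] 0.08333721959464087
t11 t14 cc 0.9168528641362194 rot -0.19379677
[ 0.2 -0.7  0. ] 0.19012044510833317
```

```bash
python3 -m crank '[[[0,-1,-5,0,0,0,0],[0,-3,-15,2,0,0,1],[0,-6,-30,4,0,0,2],[0,-10,-50,5,0,0,3],[0,-16,-75,5,0,0,4]]]' >/dev/null
python3 -m crank '[[[0,-6,-25,0,0,0,1],[0,-12,-50,0,0,0,1.7],[0,-18,-75,0,0,0,1.7],[0,-24,-100,0,0,0,1.7],[0,-30,-125,0,0,0,1.7]]]' >/dev/null
python3 -m crank '[[[0,-6,-25,0,0,0,0],[0,-12,-50,0,0,0,0],[0,-18,-75,0,0,0,0],[0,-24,-100,0,0,0,0],[0,-30,-125,0,0,0,0]]]' >/dev/null
python3 -m crank '[[[0,-6,-25,0,0,0,0],[0,-12,-50,0,0,0,0],[0,-17,-75,0,0,0,0],[0,-22,-100,0,0,0,0],[0,-26,-125,0,0,0,0]]]' 
python3 -m crank '[[[0,-3,-25,0,0,0,0],[0,-6,-45,0,0,0,0],[0,-8,-60,0,0,0,0],[0,-8,-69,0,0,0,0],[0,-8,-69,0,0,0,0]]]' 
python3 -m crank '[[[0,0,0,0,0,0,0],[0,0,0,0,0,0,0],[0,0,0,0,0,0,0]]]'
python3 - <<'E'
from h import *
c,im=snap('wrist','w15');c2,s=snap('scene','s15');o=manip.get_obs();print(o['tool_pos'],o['tool_rot'],o['contact_force'])
A=cv2.resize(cv2.convertScaleAbs(im[:240,170:570,::-1],alpha=1.6),(800,480),interpolation=2);cv2.imwrite('pics/c15.png',A)
E
```

```text
time: 37.52
tool_pos: [499.9, -318.0, 255.8]
tool_rot: [3.141, -0.04, 1.481]
contact_force: [0.7, -0.4, -1.1]
opening: 10.2
finger_force: 121.3
time: 38.15
tool_pos: [492.4, -385.4, 255.7]
tool_rot: [3.14, -0.04, 1.481]
contact_force: [-0.4, 0.6, -1.5]
opening: 10.2
finger_force: 121.3
time: 38.52
tool_pos: [492.4, -384.9, 255.9]
tool_rot: [3.141, -0.039, 1.481]
contact_force: [-0.0, 0.6, -1.3]
opening: 10.3
finger_force: 121.3
[ 492.3 -385.1  255.9] [ 3.1 -0.   1.5] [-0.2 -0.3 -0.4]
```

View pics/c15.png

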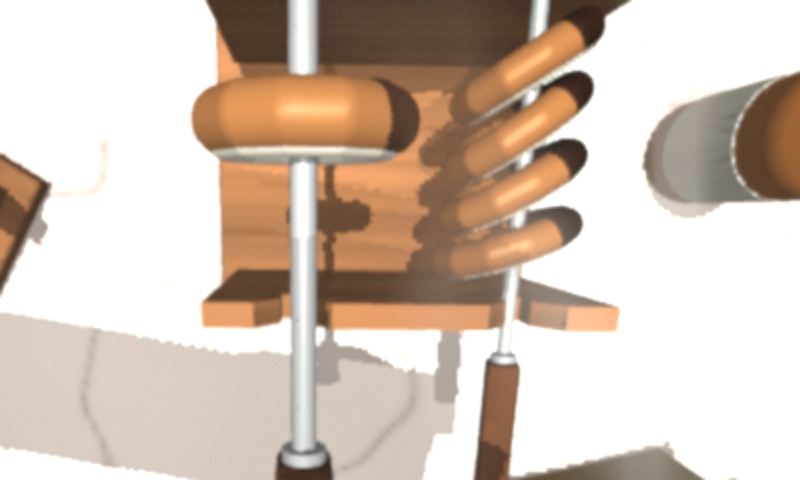

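Last view: the loaded first skewer still lies in the rear notches at (510,310). The stand's near upright runs from (203,326) to (618,328), with the front notch around (300,320).

Run:
```python
from h import *
c=np.load("pics/w15.npy",allow_pickle=True).item();o=manip.get_obs()
a=w(c,[(170+x/2,y/2) for x,y in [(203,326),(618,328),(256,327),(330,328)]],152);d=a[1]-a[0];L=np.linalg.norm(d);d/=L
print(a[:,:2],L,np.degrees(np.arctan2(d[1],d[0])));m=(a[0]+a[1])/2;N=(m-45*d)[:2];print("face mid",m,"front notch",N,(a[2]+a[3])[:2]/2)
v=np.array([-d[1],d[0]]);C=m[:2]+65*v;print("centre",C,"TCP stand y",(o['tool_pos'][:2]-C)@v)
r=w(c,[(170+304/2,225.),(170+302.5/2,15)],[245.5,249]);e=r[1]-r[0];print("rod",r,np.degrees(np.arctan2(e[1],e[0])))
k=(N[1]-r[0,1])/e[1];print("rod x at notch y",r[0,0]+k*e[0],"dx",N[0]-(r[0,0]+k*e[0]))
h=(170+300/2,80.);q=w(c,[h],245);print("ring near side approx from front",np.linalg.norm(q[0]-r[0]))
```

```text
[[ 458.3 -345.8]
 [ 617.1 -361.1]
 [ 478.5 -348. ]
 [ 506.8 -351. ]] 159.52604659333895 -5.512715841129625
face mid [ 537.7 -353.4  152. ] front notch [ 492.9 -349.1] [ 492.7 -349.5]
centre [ 543.9 -288.7] TCP stand y -100.89695323218545
rod [[ 495.4 -363.1  245.5]
 [ 503.4 -272.7  249. ]] 84.98990006504461
rod x at notch y 496.65988940559726 dx -3.754361003716781
ring near side approx from front 66.87663903924631
```

```bash
python3 -m crank '[[[0,-4,0,-10,0,0,0],[0,-4,0,-30,-0.7,0,-0.5],[0,-4,0,-50,-0.7,0,-0.5],[0,-4,0,-70,-0.7,0,-0.5],[0,-4,0,-85,-0.7,0,-0.5]]]'
python3 -m crank '[[[0,0,0,-6,0,0,0],[0,0,0,-12,0,0,0],[0,0,0,-18,0,0,0],[0,0,0,-24,0,0,0],[0,0,0,-28,0,0,0]]]'
python3 -m crank '[[[0,0,0,-1,0,0,0],[0,0,0,-2,0,0,0],[0,0,0,-2,0,0,0],[0,0,0,-2,0,0,0]]]'
python3 -c "
from h import *
snap('wrist','w16');c,s=snap('scene','s16')"
```

```text
time: 39.25
tool_pos: [487.9, -385.2, 169.1]
tool_rot: [3.14, -0.028, 1.472]
contact_force: [-0.2, 0.6, -1.2]
opening: 10.1
finger_force: 121.3
time: 39.88
tool_pos: [488.2, -385.3, 142.5]
tool_rot: [3.139, -0.028, 1.472]
contact_force: [-0.1, 0.5, -0.6]
opening: 10.1
finger_force: 121.3
time: 40.38
tool_pos: [488.4, -385.3, 141.0]
tool_rot: [3.139, -0.027, 1.472]
contact_force: [-0.5, -0.2, 0.7]
opening: 10.0
finger_force: 121.5
```

```bash
python3 -m crank '[[[0,0,0,-1,0,0,0],[0,0,0,-2,0,0,0],[0,0,0,-2,0,0,0]]]' 60
python3 -m crank '[[[0,0,0,1.5,0,0,0],[0.15,0,0,1.5,0,0,0],[0.25,0,0,1.5,0,0,0],[0.4,0,0,1.5,0,0,0],[0.4,0,0,1.5,0,0,0]]]' 20
python3 -m crank '[[[0.4,0,0,4,0,0,0],[0.4,0,0,15,0,0,0],[0.4,0,0,40,0,0,0],[0.4,0,0,80,0,0,0],[0.4,0,0,120,0,0,0]]]'
python3 -m crank '[[[0.4,0,-20,0,0,0,0],[0.4,0,-40,0,0,0,0],[0.4,0,-40,0,0,0,0],[0.4,0,-40,0,0,0,0]]]'
python3 - <<'E'
from h import *
c,im=snap('wrist','w17');cs,s=snap('scene','s17');ct,t=snap('top','t17');o=manip.get_obs();print(o['tool_pos'],o['time'])
R0=np.array([543.9,-288.7]);d=np.array([.9954,-.096]);v=np.array([.096,.9954])
for x in(-45,45):
    print("rod expected scene: far-upright exit y=65, tip ~y=110",px(cs,[[*(R0+x*d+y*v),130] for y in(67,85,105)]).ravel(),"handle",px(cs,[[*(R0+x*d+y*v),130] for y in(-85,-140)]).ravel())
# ascii of rod brightness past +y upright
for x in(-45,45):
    for y in(67,75,85,95,105):
        p=px(cs,[[*(R0+x*d+y*v),130]])[0];r=int(round(p[1]));q=int(p[0]);print(x,y,p,[int(k) for k in s[r,q-6:q+7].sum(1)])
E
```

```text
time: 40.85
tool_pos: [488.6, -385.4, 140.0]
tool_rot: [3.139, -0.027, 1.472]
contact_force: [-3.4, 2.0, 10.6]
opening: 10.2
finger_force: 122.8
time: 41.48
tool_pos: [488.2, -385.2, 140.1]
tool_rot: [3.14, -0.028, 1.472]
contact_force: [-0.4, -0.3, -0.3]
opening: 34.2
finger_force: 0.0
time: 42.1
tool_pos: [488.3, -385.1, 262.4]
tool_rot: [3.139, -0.027, 1.472]
contact_force: [0.7, -0.1, 0.0]
opening: 34.0
finger_force: 0.0
time: 42.6
tool_pos: [488.2, -424.6, 259.4]
tool_rot: [3.14, -0.029, 1.473]
contact_force: [0.7, -0.2, 0.3]
opening: 34.4
finger_force: 0.0
[ 488.5 -424.4  260.1] 42.75
rod expected scene: far-upright exit y=65, tip ~y=110 [285.7 157.4 287.9 161.4 290.4 165.9] handle [268.7 126.6 263.1 116.5]
rod expected scene: far-upright exit y=65, tip ~y=110 [257.3 166.9 259.2 171.  261.5 175.7] handle [242.  134.8 237.  124.3]
-45 67 [285.7 157.4] [127, 109, 117, 125, 116, 195, 340, 416, 353, 194, 112, 116, 120]
-45 75 [286.7 159.2] [121, 106, 108, 112, 129, 175, 327, 414, 362, 212, 123, 132, 116]
-45 85 [287.9 161.4] [113, 113, 119, 123, 128, 161, 307, 411, 387, 229, 142, 130, 119]
-45 95 [289.1 163.6] [130, 120, 112, 115, 135, 197, 356, 413, 322, 178, 131, 128, 131]
-45 105 [290.4 165.9] [138, 125, 104, 117, 128, 197, 317, 334, 204, 121, 140, 129, 141]
45 67 [257.3 166.9] [121, 117, 111, 118, 153, 209, 313, 401, 383, 227, 128, 120, 109]
45 75 [258.1 168.7] [117, 115, 106, 119, 129, 150, 292, 407, 380, 223, 131, 122, 128]
45 85 [259.2 171. ] [120, 116, 122, 103, 117, 151, 313, 428, 392, 219, 138, 138, 126]
45 95 [260.3 173.4] [128, 125, 137, 121, 126, 166, 342, 436, 387, 225, 129, 125, 135]
45 105 [261.5 175.7] [139, 133, 127, 135, 113, 136, 217, 248, 208, 145, 131, 135, 126]
```

Both rods leave the far upright at the predicted seated position (axis 130 mm up), and the gripper is clear. Handing in.

```bash
python3 -c "
from rig import manip
print(manip.finish_job())"
```

```text
the job is handed in; nothing more can be done
None
```

The job is handed in, with no verdict returned: the dial is at its off stop, and both skewers (four big biscuits and the one small) lie in the stand's notches, after one mid-run knock to the stand that I measured and allowed for.

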